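Clamp a turned pin in a bench stand with its over-centre cam lever

TASK

Take the brass pin from the rack, lay it in the two V supports of the measuring stand and slide it along until you feel it bear lightly on the anvil: at least 2 N, never more than 12 N. Then push the red cam lever over (push it, do not grip it) until it snaps past centre, press it down on its stop by feel with 5 to 15 N for a moment, never more on the lever than 15 N, and let go, leaving the pin clamped and everything else undisturbed.

Things in the scene. Friction and masses are not known exactly. Their poses are not given: they have to be found in the camera images.
- pin_brass: Brass-yellow smooth turned pin, 22 mm diameter, 90 mm long, about 0.25 kg, both ends alike; origin at its centre, y along its axis. It starts in one of the three places of the rack, axis level at 40 mm above the table.
- pin_steel: Bright steel pin of the same size, a spare in the rack; leave it there. Origin at its centre, y along its axis.
- pin_black: Dark grey steel pin of the same size, a spare in the rack; leave it there. Origin at its centre, y along its axis.
- rack: Fixed pin rack: wooden base 210 x 90 x 8 mm with blue V supports, 10 mm thick, at y = +-32 mm for pins at x = -68, 0, +68 mm. Pins lie along its y, axes 40 mm above its underside. 54 mm of each pin's middle is free to be gripped from above, with 46 mm clear between neighbouring pins. Origin: centre of the underside.
- stand: Fixed measuring stand, grey base plate 100 x 250 x 16 mm. Origin on its underside below the seat; y is the clamping axis (+y to the anvil), z up. White housing cheeks at y = -128 to -78 mm, 44 mm wide overall, top z = 74 mm. The lever's hinge axis is parallel to x at y = -105 mm, z = 56 mm.
- seat (a point): Where the centre of the laid-in pin lies, in the stand at x = 0, z = 56 mm, pin along y. Steel V supports at y = +-36 mm, 10 mm thick, 32 mm wide, up to z = 55 mm; between them 62 mm is free for fingers down to z = 16 mm. Anvil face at y = +45 to +50 mm, set differently each time; open spindle's brass tip at y = -55 to -52 mm: at least 7 mm of room. A seated pin's centre is at y = 0 to +6 mm.
- anvil: White block 40 x 20 x 58 mm, top at z = 74 mm, at the stand's +y end. Out of it, towards the pin, stands a round steel face of 26 mm diameter, screwed in or out by the last user: the face lies 0 to 5 mm to +y of this origin, and this pose does not tell how far, so find it by feel. The pin's end must bear on it; it holds still. Origin at the height of the stand's underside.
- handle: Cam lever: red paddle 26 mm wide, 12 mm thick, 30 to 100 mm from the hinge. Origin on the hinge axis, x along it, z outward along the paddle, y normal to the face to push (it faces the pin when open, up when closed). Starts within 6 degrees of upright, stays where left while open, swings away from the pin (to the stand's -y) and down to a rigid stop 1.42 rad from upright (8.6 degrees above level).
- lever_press (a point): Point on the pushed face of the red paddle, 80 mm from the hinge, mid-width: a good place to push. With the pin in, from about 0.4 to 0.7 rad off upright the lever resists with a peak of 2 to 9 N here; dead centre is at 1.18 rad, past it the lever snaps down to its stop (1.42 rad) and holds by itself. The stop is rigid: press on it slowly, by force.
- ring_gauge: Bystander: steel ring 60 mm across, 18 mm high, lying on the table; leave it alone. Origin at its underside.
- gauge_block: Bystander: steel block 35 x 50 x 12 mm; leave it alone. Origin at its underside.
- oil_jar: Bystander: white jar 48 mm diameter, 60 mm high; leave it alone. Origin at its underside.
- plug_gauge: Bystander: upright steel cylinder 28 mm diameter, 70 mm high; leave it alone. Origin at its underside.
- screwdriver: Bystander: screwdriver lying near the robot; leave it alone. Origin at its underside.
Things that resemble listed ones, but are neither listed nor needed, are in the scene too. There is more than one size of the pin_brass; the one meant has the size given above.

How it is judged:
On the way, in this order (a step that is already met when the one before it is completed fails the run):
1. the brass pin lies in the V supports and bears on the anvil with at least 2 N, the lever still open (under 0.3 rad) (x of pin_brass in the frame of stand between -0.003 and 0.003 m and z of pin_brass in the frame of stand between 0.053 and 0.059 m and angle between the y axis of pin_brass and the y axis of stand, either way round below 0.06 rad and y of pin_brass in the frame of stand between -0.003 and 0.009 m and contact force between pin_brass and anvil above 2 N and angle between handle's own z axis and vertical below 0.3 rad), for 0.1 s.
2. the lever has snapped past centre to its stop (over 1.38 rad) and is pressed there by the fingers with at least 5 N (angle between handle's own z axis and vertical above 1.38 rad and contact force between the fingers and handle above 5 N), for 0.15 s.
At the end, for the whole second after the job is handed in: The brass pin lies at rest in the stand's V supports (within 3 mm in x and z, centre at y = -3 to +9 mm, 0.06 rad in line), clamped against the anvil with over 10 N; the lever is over 1.37 rad from upright; the spare pins are within 10 mm of their starts; the robot has let go (x of pin_brass in the frame of stand between -0.003 and 0.003 m and z of pin_brass in the frame of stand between 0.053 and 0.059 m and angle between the y axis of pin_brass and the y axis of stand, either way round below 0.06 rad and y of pin_brass in the frame of stand between -0.003 and 0.009 m and angle between handle's own z axis and vertical above 1.37 rad and contact force between pin_brass and anvil above 10 N and linear speed of pin_brass below 0.01 m/s and distance of each of pin_steel, pin_black from where it was at the start of the episode below 0.01 m); the robot touches nothing.
It fails at once if more than 15 N on the lever's handle (contact force between anything else and handle above 15 N).
It fails at once if the pin pushed on the anvil with more than 12 N while the lever is open (under 0.3 rad) (contact force between pin_brass and anvil above 12 N and angle between handle's own z axis and vertical below 0.3 rad).
It fails at once if a bystander moved by more than 20 mm (distance of any of pin_steel, pin_black, ring_gauge, gauge_block, oil_jar, plug_gauge, screwdriver from where it was at the start of the episode above 0.02 m).
It also fails if it takes over 67 s, if anything falls off the work surface, if the arm or the gripper's body presses on something with over 40 N, if the wrist force passes 120 N, or if a joint passes its speed limit or range.

ROBOT

A 6-joint arm with a two-finger parallel gripper is mounted at the origin on the work surface. World frame = base frame: x ahead of the robot, y to its left, z up, the work surface at z = 0. Lengths are in m, angles in rad, forces in N, time in s.
With the tool pointing down it reaches from about 0.3 to 0.775 m from the base axis. Payload 14.6 kg.
Tool frame: the origin (TCP) lies at the very end of the fingers, on their centre line; the grasp point (between the pads) lies 19 mm behind it (pinch_z is the distance from the TCP to the grasp point, in m); z points along the fingers, y is the direction in which the jaws open and shut (so a half turn about z gives the same grasp; the last joint's range is limited). The gripper opens to 94 mm and grips with 3 to 60 N. Pads are 16 mm wide; open, the fingers measure 119 mm over their backs; the gripper's body (75 mm by 177 mm) begins 78 mm behind the grasp point.
Start: joints at [1.151, 0.3, 1.521, -0, 1.321, -0.067], TCP at [0.19, 0.516, 0.167] pointing down, gripper open.
Joint ranges: [-3.03, 3.03], [-0.79, 2.21], [0.23, 2.52], [-1.04, 4.18], [0, 3.07], [-2.55, 2.55]. Speed limits (rad/s): [2.22, 2.22, 2.57, 3.14, 3.14, 3.14].

INTERFACE

Orientations are given as [roll, pitch, yaw] about the fixed x, y, z axes, in that order (R = Rz(yaw) Ry(pitch) Rx(roll)).
In Python, from station import get_obs, camera, hand_in, pinch_z gives the robot as it stands.
- The arm moves only by the tool servo_tool, never from a script. Its argument "moves" is a list that holds one entry, the list of rows, each a list of 7 numbers: the turn, a rotation vector about the tool's x, y, z normalised to -1 to 1, where 1 is pi/2 rad, then the shift along the tool's x, y, z normalised to -1 to 1, where 1 is 500 mm, then the closure, from 0 (fully open) to 1 (shut). In form: [[[rx, ry, rz, x, y, z, hand], ...]]. A call has 1 to 12 rows; each row is the pose to reach, as a shift and turn from the pose measured when the call began, along the tool's axes at that moment; what a row does not reach only later rows make up. A row lasts 1/12 s, in which the tool goes at most 41.7 mm and 7.16 degrees, less where a joint would pass 70% of its speed; a pose out of reach is approached as far as the arm can. A call with a number of a shift or a turn outside -1 to 1 is refused whole. A call with a gripper value outside its range is refused whole. The fingers move at their own pace and stop on an object; "squeeze" is the grip in N (left out, the last holds). Time passes only in rows, so rows that repeat a pose let the fingers close. It gives the time, the measured TCP pose, the force and the opening at its end, in the units of the state.
- get_obs(): the state, without advancing time (a new reading comes with each control period).
- camera(name): name is "scene" or "top"; returns a dict with "color" (420x560x3 uint8, red, green, blue), "intrinsics" (3x3 intrinsics, pixels), "rvec" (rotation vector, rad) and "tvec" (3), from world to camera coordinates, as OpenCV has them. Camera axes: x right, y down, z forward; pixel columns grow to the right and rows downward; lengths in m; the calibration is good to about 2 mm. A picture is of the moment at which its call begins. There is no depth.
- hand_in(): hands the job in, once; it reports no verdict.
The state is a dict: "time_s": time; "qpos": joint angles; "joint_vel": joint speeds; "tau": joint torques, N m; "ee_pos": TCP position; "eef_rot": TCP orientation; "force": force on the tool from outside, world axes, zero at the start; "moment": the same for the moment, N m; "grip_width": finger opening in m.
Only numpy, scipy, OpenCV 4.12 (cv2) and the standard library are available. Lean on these libraries where they do the work, as an engineer would, in place of code of your own. Each camera call takes 0.05 s, during which the arm holds its last target.

## Working session

There is one attempt and no reset: what is moved stays moved. The work goes in short steps, Python scripts to look and compute and a tool call to move; the robot and the scene stay as the last step left them, time stands still between calls to the robot, and variables do not carry over. Pictures are saved under pics/ and viewed, and the job is handed in when it is done.

Besides the shell and the picture viewer there is one more tool, called after ">>>" by a JSON object that holds its "op" and its "data", one argument or row to a line. servo_tool: Moves the arm, as the interface text tells. Scaled input: -1 to 1 covers 500 mm each way for a shift and pi/2 rad each way for a turn. Its arguments: {"type":"object","properties":{"moves":{"type":"array"},"squeeze":{"type":"number"}},"required":["moves"]}

```bash
ls; mkdir -p pics; python3 - <<'E'
from station import get_obs, camera, pinch_z
import cv2,pickle
print(get_obs(),pinch_z)
d={}
for n in("scene","top"):
    c=camera(n);d[n]=c
    cv2.imwrite(f"pics/{n}0.png",c["color"][:,:,::-1]);print(n,c["intrinsics"],c["rvec"],c["tvec"])
pickle.dump(d,open("c0.pkl","wb"))
E
```

```text
pics
{'time_s': 0.0, 'qpos': array([ 1.15141226e+00,  3.00506868e-01,  1.52156758e+00, -7.03894220e-06,
        1.32067143e+00, -6.65822371e-02]), 'joint_vel': array([ 5.37675771e-04,  1.63264686e-03,  1.18800234e-03,  1.28937979e-03,
       -1.85412194e-03,  4.92436147e-05]), 'tau': array([-1.22821719e-03, -5.31813240e+01, -3.52726400e+01,  7.07238447e-02,
        2.45099002e-02, -9.60528519e-05]), 'ee_pos': array([0.18991598, 0.51585654, 0.16657244]), 'eef_rot': array([-3.14044152e+00, -6.99252530e-05,  2.78879253e+00]), 'force': array([ 0.68207236, -0.14829481, -0.36937021]), 'moment': array([ 0.00273968, -0.04443946, -0.00396438]), 'grip_width': 0.09406019486860143} 0.0188
scene [[428.38023774   0.         279.32695867]
 [  0.         428.38023774 203.4687851 ]
 [  0.           0.           1.        ]] [ 0.84382961  2.73401583 -0.8094188 ] [ 0.44303931 -0.18597514  1.21392155]
top [[488.39025693   0.         274.45651328]
 [  0.         488.39025693 206.27211902]
 [  0.           0.           1.        ]] [ 2.20150592 -2.18395859  0.04431442] [-0.0080322   0.53040902  1.45967678]
```

View pics/scene0.png

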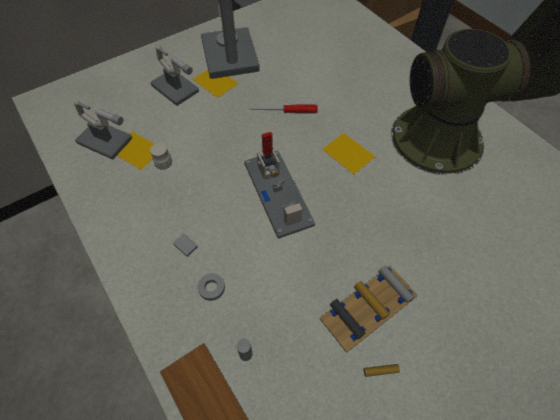

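View pics/top0.png

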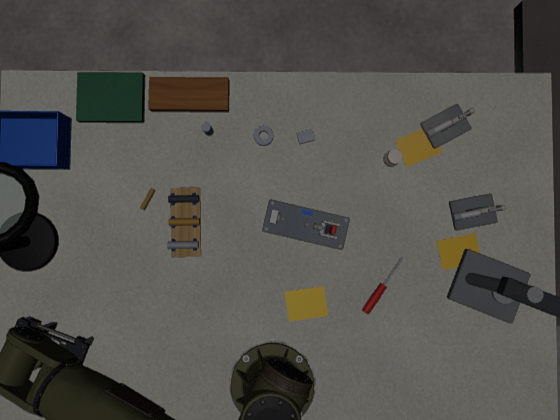

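The scene view shows the rack at about (370,307), with its brass pin at (371,300). A loose brass rod lies at (381,370) in the scene and (148,198) in the top view. The stand is at (280,192) in the scene and (306,224) in the top view. I'll enlarge both areas.

```bash
cat > h.py <<'E'
import numpy as np,cv2,pickle
def cam(c):
    R,_=cv2.Rodrigues(np.asarray(c["rvec"],float));return np.asarray(c["intrinsics"],float),R,np.asarray(c["tvec"],float).ravel()
def onplane(c,uv,z):
    K,R,t=cam(c);o=-R.T@t;d=R.T@np.linalg.inv(K)@np.array([uv[0],uv[1],1.0]);return o+d*(z-o[2])/d[2]
def proj(c,p):
    K,R,t=cam(c);q=K@(R@np.asarray(p,float)+t);return q[:2]/q[2]
def tri(c1,u1,c2,u2):
    P=[]
    for c in(c1,c2):
        K,R,t=cam(c);P.append(K@np.c_[R,t])
    X=cv2.triangulatePoints(P[0],P[1],np.array(u1,float).reshape(2,1),np.array(u2,float).reshape(2,1));return (X[:3]/X[3]).ravel()
E
python3 - <<'E'
import pickle,cv2,numpy as np
d=pickle.load(open("c0.pkl","rb"))
t=d["top"]["color"][:,:,::-1];s=d["scene"]["color"][:,:,::-1]
a=cv2.resize(t[175:270,130:210],None,fx=5,fy=5,interpolation=2)
b=cv2.resize(t[190:260,255:360],None,fx=5,fy=5,interpolation=2)
H=max(a.shape[0],b.shape[0])
p=lambda i:cv2.copyMakeBorder(i,0,H-i.shape[0],0,0,0)
cv2.imwrite("pics/crop_rack.png",a);
cv2.imwrite("pics/crop_stand.png",b)
cv2.imwrite("pics/crop_s.png",cv2.resize(s[120:245,230:330],None,fx=4.7,fy=4.7,interpolation=2))
cv2.imwrite("pics/crop_s2.png",cv2.resize(s[255:385,310:430],None,fx=4.5,fy=4.5,interpolation=2))
E
```

```text
(no output)
```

View pics/crop_rack.png

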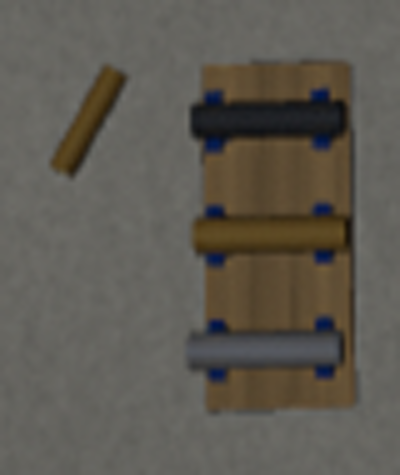

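View pics/crop_stand.png

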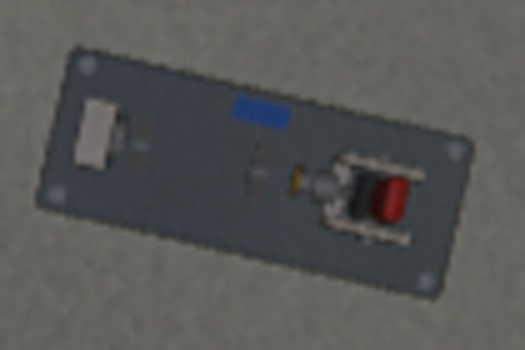

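View pics/crop_s.png

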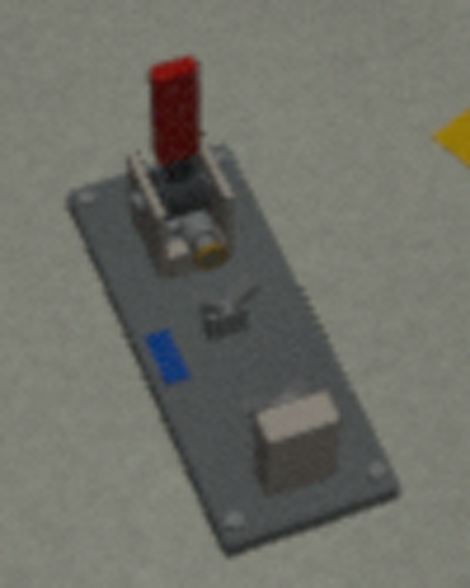

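View pics/crop_s2.png

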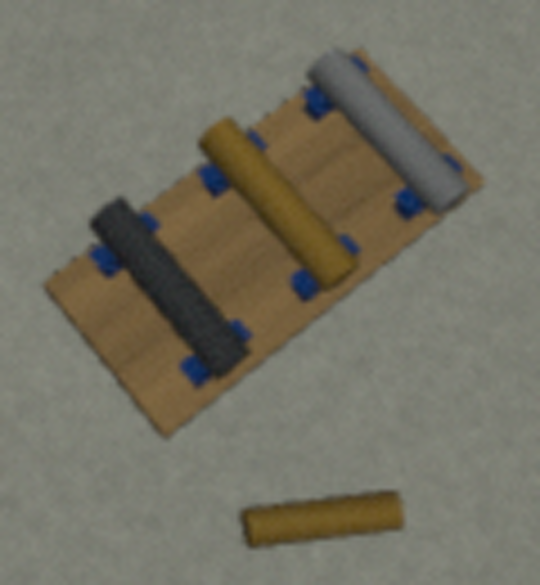

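Two brass rods could be meant. The one in the rack at (183,222) top is as long and thick as the two spares. The one on the table at (148,198) is shorter and thinner and isn't in the rack. So the middle rack pin is the target, and the crop confirms it. Now I'll measure.

```bash
python3 - <<'E'
from h import *
d=pickle.load(open("c0.pkl","rb"));T,S=d["top"],d["scene"]
def comp(c,m,uv,box):
    m=m.astype(np.uint8);x0,y0,x1,y1=box;k=np.zeros_like(m);k[y0:y1,x0:x1]=m[y0:y1,x0:x1]
    n,l,st,ce=cv2.connectedComponentsWithStats(k);
    i=l[uv[1],uv[0]]
    if i==0: i=1+np.argmin(np.linalg.norm(ce[1:]-uv,axis=1))
    return (l==i).astype(np.uint8),ce[i],st[i]
def hsv(c): return cv2.cvtColor(c["color"],cv2.COLOR_RGB2HSV)
# colours at a few spots
for n,c,pts in(("top",T,[(183,222),(175,210),(183,199),(183,245),(300,215),(274,217),(333,230),(148,198)]),("scene",S,[(371,300),(350,300),(280,205),(292,208),(267,145)])):
    for p in pts: print(n,p,hsv(c)[p[1],p[0]])
E
```

```text
top (183, 222) [ 20 157  91]
top (175, 210) [ 17 114 101]
top (183, 199) [120  34  37]
top (183, 245) [111  27  95]
top (300, 215) [105  30  68]
top (274, 217) [ 10   7 112]
top (333, 230) [  1 179 118]
top (148, 198) [ 19 164  81]
scene (371, 300) [ 21 171 112]
scene (350, 300) [ 18 123 116]
scene (280, 205) [105   6  79]
scene (292, 208) [ 19  31 133]
scene (267, 145) [  1 202  62]
```

```bash
cat >> h.py <<'E'
def comp(m,uv,box):
    m=m.astype(np.uint8);x0,y0,x1,y1=box;k=np.zeros_like(m);k[y0:y1,x0:x1]=m[y0:y1,x0:x1]
    n,l,st,ce=cv2.connectedComponentsWithStats(k,connectivity=4)
    i=l[uv[1],uv[0]]
    if i==0: i=1+np.argmin(np.linalg.norm(ce[1:]-np.array(uv),axis=1))
    return (l==i).astype(np.uint8),ce[i],st[i]
def hsv(c): return cv2.cvtColor(c["color"],cv2.COLOR_RGB2HSV)
def rect(m):
    cn,_=cv2.findContours(m,cv2.RETR_EXTERNAL,cv2.CHAIN_APPROX_NONE);cn=max(cn,key=cv2.contourArea)
    return cv2.minAreaRect(cv2.convexHull(cn)),cv2.boxPoints(cv2.minAreaRect(cv2.convexHull(cn)))
E
python3 - <<'E'
from h import *
np.set_printoptions(precision=4,suppress=True)
d=pickle.load(open("c0.pkl","rb"));T,S=d["top"],d["scene"]
res={}
for n,c,uv,box,zc in(("top",T,(183,222),(160,180,210,262),0),("scene",S,(371,300),(315,260,425,355),0)):
    h=hsv(c).astype(int);m=(abs(h[...,0]-20)<=5)&(h[...,1]>=145)&(h[...,2]>50)
    k,ce,st=comp(m,uv,box);r,b=rect(k);print(n,"brass",ce,st,r)
    res[n]=ce
    # end midpoints along the long axis
    ys,xs=np.nonzero(k);P=np.c_[xs,ys]-ce;u=np.linalg.svd(P,full_matrices=False)[2][0];s=P@u
    print(" len px",s.min(),s.max(), "ends at axis z=.04:",onplane(c,ce+u*s.min(),.04),onplane(c,ce+u*s.max(),.04),"c",onplane(c,ce,.04))
print("tri",tri(T,res["top"],S,res["scene"]))
# wooden base rect, top
h=hsv(T).astype(int)
m=(abs(h[...,0]-18)<=8)&(h[...,1]>=70);m[:, :160]=0
k,ce,st=comp(cv2.morphologyEx(m.astype(np.uint8),cv2.MORPH_CLOSE,np.ones((15,15))),(183,222),(150,170,215,270))
r,b=rect(k);Q=np.array([onplane(T,p,.008) for p in b]);print("rack",Q,Q.mean(0),[np.linalg.norm(Q[i]-Q[i-1]) for i in range(4)])
# stand plate
for n,c,uv,box,f in(("top",T,(300,225),(255,190,360,260),1),("scene",S,(285,205),(235,140,325,245),1)):
    h=hsv(c).astype(int)
    g=cv2.resize(c["color"],None,fx=1,fy=1)
    bg=h[...,2]; print(n,"bg",hsv(c)[uv[1]-45,uv[0]],hsv(c)[uv[1],uv[0]])
E
```

```text
top brass [183.8969 221.2216] [169 218  30   8 194] ((183.5174560546875, 221.34913635253906), (6.741578578948975, 29.263442993164062), 87.1375961303711)
 len px -14.973088812093213 14.192837785121265 ends at axis z=.04: [0.4811 0.308  0.04  ] [0.4843 0.2216 0.04  ] c [0.4827 0.2636 0.04  ]
scene brass [371.5547 300.0509] [355 282  34  37 393] ((371.37060546875, 299.6823425292969), (44.03688430786133, 9.436473846435547), 49.398704528808594)
 len px -22.41586926680974 21.607226599429154 ends at axis z=.04: [0.483  0.2209 0.04  ] [0.4803 0.3115 0.04  ] c [0.4816 0.268  0.04  ]
tri [0.4816 0.2658 0.0358]
rack [[0.5848 0.3224 0.008 ]
 [0.5878 0.2258 0.008 ]
 [0.3793 0.2177 0.008 ]
 [0.3763 0.3136 0.008 ]] [0.482  0.2699 0.008 ] [np.float64(0.20877216442395802), np.float64(0.09667283540282336), np.float64(0.20867167660074717), np.float64(0.09600609080651977)]
top bg [ 26  17 107] [103  27  67]
scene bg [ 33  22 126] [60  6 84]
```

```bash
python3 - <<'E'
from h import *
np.set_printoptions(precision=4,suppress=True)
d=pickle.load(open("c0.pkl","rb"));T,S=d["top"],d["scene"]
h=hsv(T).astype(int);m=(h[...,2]<90)
# subpixel on upscaled channel
k,ce,st=comp(m,(300,225),(255,190,360,260));r,b=rect(k);print("top",ce,st,r)
Q=np.array([onplane(T,p,.016) for p in b]);print(Q,Q.mean(0),[np.linalg.norm(Q[i]-Q[i-1]) for i in range(4)])
h=hsv(S).astype(int);m=(h[...,2]<102)
k2,ce,st=comp(m,(285,205),(235,150,325,245));print("scene",ce,st)
cn,_=cv2.findContours(k2,0,1);cn=cv2.convexHull(max(cn,key=cv2.contourArea));print(cv2.approxPolyDP(cn,3,True)[:,0].tolist())
cv2.imwrite("pics/m.png",np.hstack([cv2.resize(k[190:260,255:360]*255,None,fx=3,fy=3,interpolation=0),cv2.resize(k2[150:245,235:325][:70]*255,None,fx=3,fy=3,interpolation=0)]))
# white/bright parts
h=hsv(T).astype(int);sub=k
for name,mm in(("bright",(h[...,2]>96)&(h[...,1]<40)),("red",(h[...,1]>120)&((h[...,0]<8)|(h[...,0]>172))),("brasstip",(abs(h[...,0]-18)<8)&(h[...,1]>80))):
    M=np.zeros_like(sub);hull=cv2.convexHull(max(cv2.findContours(k,0,1)[0],key=cv2.contourArea));cv2.fillPoly(M,[hull],1);M=cv2.erode(M,np.ones((5,5)))
    n,l,st,ce=cv2.connectedComponentsWithStats((mm&(M>0)).astype(np.uint8))
    for i in range(1,n): print(name,ce[i],st[i],onplane(T,ce[i],.074))
E
```

```text
top [305.7322 224.6933] [ 262  199   88   52 2599] ((305.5917663574219, 224.34182739257812), (83.88313293457031, 34.01572036743164), 13.190611839294434)
[[ 0.4547  0.0363  0.016 ]
 [ 0.5545  0.0139  0.016 ]
 [ 0.4988 -0.2318  0.016 ]
 [ 0.3995 -0.2086  0.016 ]] [ 0.4769 -0.0975  0.016 ] [np.float64(0.2511123884998261), np.float64(0.10228116478596498), np.float64(0.2519087322490111), np.float64(0.10195113655832663)]
scene [278.4314 193.9319] [ 244  150   71   89 3097]
[[262, 150], [279, 153], [313, 226], [276, 236], [244, 164]]
bright [272.  202.5] [272 202   1   2   2] [0.5383 0.0029 0.074 ]
bright [273.5    216.1579] [270 210   8  13  76] [ 0.4989 -0.0018  0.074 ]
bright [331.5714 223.0476] [324 221  16   5  21] [ 0.4804 -0.1693  0.074 ]
bright [323.   224.25] [322 223   3   4   8] [ 0.4767 -0.1447  0.074 ]
bright [266.3333 228.3333] [266 228   2   2   3] [0.4636 0.0186 0.074 ]
bright [326.7931 234.7241] [320 230  17   9  29] [ 0.4466 -0.1557  0.074 ]
bright [339.5 246. ] [339 246   2   1   2] [ 0.4146 -0.1923  0.074 ]
red [332.4259 229.1111] [329 225   8   9  54] [ 0.4629 -0.1718  0.074 ]
brasstip [313.5556 225.6667] [313 223   2   6   9] [ 0.4724 -0.1175  0.074 ]
```

View pics/m.png

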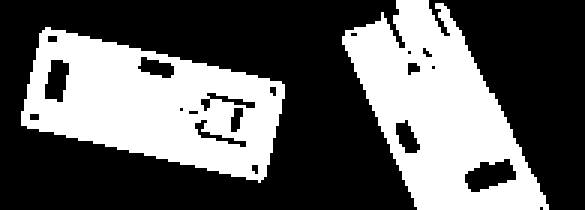

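```bash
python3 - <<'E'
from h import *
np.set_printoptions(precision=4,suppress=True)
d=pickle.load(open("c0.pkl","rb"));T,S=d["top"],d["scene"]
K,R,t=cam(T);print("campos",-R.T@t); K,R,t=cam(S);print("scene campos",-R.T@t)
C=np.array([.4769,-.0975]);
for psi in(-.2224,-.2302):
  ys=np.array([-np.sin(psi),np.cos(psi)]);xs=np.array([np.cos(psi),np.sin(psi)])
  L=lambda p:(round((p[:2]-C)@xs,4),round((p[:2]-C)@ys,4))
  o=np.array([255,190])
  for n,uv,z in(("cheek end+",(423,175),.074),("cheek end-",(408,240),.074),("cheek st+",(340,156),.074),("cheek st-",(325,226),.074),("V+",(143,145),.05),("V-",(258,170),.05),("tip",(297,180),.056),("anvil L",(78,130),.074),("anvil R",(113,138),.074),("paddle top",(400,200),.15)):
    # cv2.resize x5: src=(dst+.5)/5-.5
    p=onplane(T,(np.array(uv)+.5)/5-.5+o,z);print(n,L(p))
  o=np.array([230,120])
  for n,uv,z in(("Sanvil TL",(258,415),.074),("Sanvil TR",(335,395),.074),("S tip",(210,255),.056),("S V-",(228,325),.05),("S red topL",(150,65),.155),("S red topR",(195,57),.155)):
    p=onplane(S,(np.array(uv)+.5)/4.7-.5+o,z);print(n,L(p))
E
```

```text
campos [ 0.4589 -0.0162  1.4837]
scene campos [0.8267 0.4249 0.9168]
cheek end+ (np.float64(0.0199), np.float64(-0.0917))
cheek end- (np.float64(-0.0186), np.float64(-0.0916))
cheek st+ (np.float64(0.0196), np.float64(-0.0427))
cheek st- (np.float64(-0.0216), np.float64(-0.0433))
V+ (np.float64(0.0005), np.float64(0.0692))
V- (np.float64(0.0016), np.float64(0.0003))
tip (np.float64(0.0009), np.float64(-0.0229))
anvil L (np.float64(-0.0003), np.float64(0.1079))
anvil R (np.float64(-0.0002), np.float64(0.0871))
paddle top (np.float64(0.0008), np.float64(-0.0735))
Sanvil TL (np.float64(0.0179), np.float64(0.0939))
Sanvil TR (np.float64(-0.0222), np.float64(0.097))
S tip (np.float64(-0.0005), np.float64(-0.0198))
S V- (np.float64(0.0057), np.float64(0.0222))
S red topL (np.float64(0.0104), np.float64(-0.0728))
S red topR (np.float64(-0.0126), np.float64(-0.0695))
cheek end+ (np.float64(0.0206), np.float64(-0.0915))
cheek end- (np.float64(-0.0178), np.float64(-0.0917))
cheek st+ (np.float64(0.02), np.float64(-0.0425))
cheek st- (np.float64(-0.0213), np.float64(-0.0435))
V+ (np.float64(-0.0001), np.float64(0.0692))
V- (np.float64(0.0016), np.float64(0.0003))
tip (np.float64(0.0011), np.float64(-0.0229))
anvil L (np.float64(-0.0011), np.float64(0.1079))
anvil R (np.float64(-0.0008), np.float64(0.0871))
paddle top (np.float64(0.0013), np.float64(-0.0735))
Sanvil TL (np.float64(0.0172), np.float64(0.094))
Sanvil TR (np.float64(-0.023), np.float64(0.0969))
S tip (np.float64(-0.0003), np.float64(-0.0198))
S V- (np.float64(0.0055), np.float64(0.0222))
S red topL (np.float64(0.011), np.float64(-0.0727))
S red topR (np.float64(-0.0121), np.float64(-0.0696))
```

```bash
cat >> h.py <<'E'
from scipy.spatial.transform import Rotation as Ro
PSI=-.226;YS=np.array([-np.sin(PSI),np.cos(PSI),0]);XS=np.array([np.cos(PSI),np.sin(PSI),0]);O=np.array([.4769,-.0975,0])+.035*YS
def W(x,y,z): return O+x*XS+y*YS+np.array([0,0,z])
def st(p): q=np.asarray(p)-O;return np.array([q@XS,q@YS,q[2]])
def go(pos,yaw,pitchx=0):
    from station import get_obs
    o=get_obs();R=Ro.from_euler('xyz',o["eef_rot"]);G=Ro.from_euler('xyz',[np.pi,0,yaw])
    r=(R.inv()*G).as_rotvec()/(np.pi/2);s=R.inv().apply(np.asarray(pos)-o["ee_pos"])/.5
    print("row",np.round(r,4),np.round(s,4),"from",np.round(o["ee_pos"],4),"t",o["time_s"],"w",o["grip_width"])
E
python3 - <<'E'
from h import *
go([.482,.2655,.12],1.607)
print(O,W(0,0,.1))
E
```

```text
row [-6.000e-04  3.000e-04  7.524e-01] [-0.7212 -0.268   0.0935] from [0.1899 0.5159 0.1666] t 0.1 w 0.0941243493494877
[ 0.48474284 -0.06339003  0.        ] [ 0.48474284 -0.06339003  0.1       ]
```

>>> {"op": "servo_tool", "data": {
  "moves": [
    [[0,0,0.752,-0.721,-0.268,0.093,0.47],[0,0,0.752,-0.721,-0.268,0.093,0.47],[0,0,0.752,-0.721,-0.268,0.093,0.47],[0,0,0.752,-0.721,-0.268,0.093,0.47],[0,0,0.752,-0.721,-0.268,0.093,0.47],[0,0,0.752,-0.721,-0.268,0.093,0.47],[0,0,0.752,-0.721,-0.268,0.093,0.47],[0,0,0.752,-0.721,-0.268,0.093,0.47],[0,0,0.752,-0.721,-0.268,0.093,0.47],[0,0,0.752,-0.721,-0.268,0.093,0.47],[0,0,0.752,-0.721,-0.268,0.093,0.47],[0,0,0.752,-0.721,-0.268,0.093,0.47]]
  ],
  "squeeze": 20
}}

```text
time_s: 1.1
ee_pos: [0.4818, 0.2652, 0.1198]
eef_rot: [-3.14, 0.001, 1.608]
force: [-0.5, 0.4, 0.4]
grip_width: 0.0499
```

```bash
python3 - <<'E'
from h import *
go([.482,.2655,.07],1.607)
from station import camera
import cv2
for n in("top","scene"):
    c=camera(n);im=c["color"][:,:,::-1]
    im=im[150:290,110:270] if n=="top" else im[180:380,270:500]
    cv2.imwrite(f"pics/a_{n}.png",cv2.resize(im,None,fx=3,fy=3,interpolation=2))
E
```

```text
row [-0.0009  0.0007  0.0006] [0.0007 0.0006 0.0996] from [0.4818 0.2652 0.1198] t 1.1 w 0.04986853300051705
```

View pics/a_scene.png

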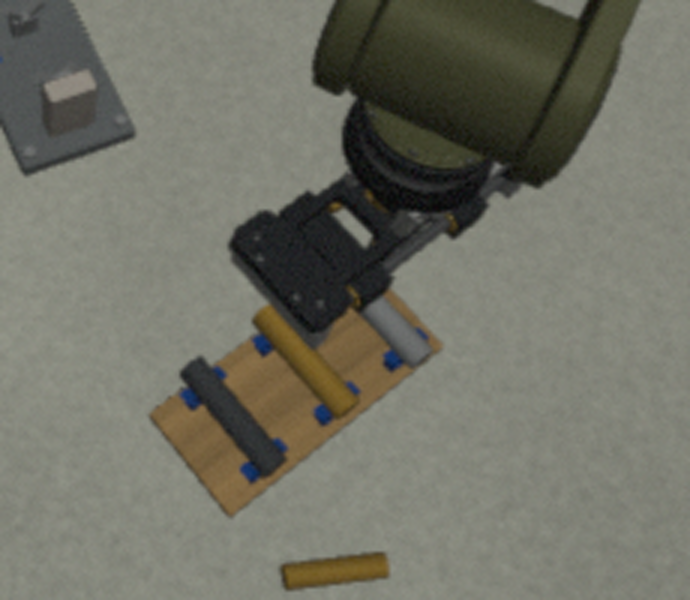

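The gripper hangs over the brass pin at crop (305,360), with its jaws across the pin's axis. Descending now.

>>> {"op": "servo_tool", "data": {
  "moves": [
    [[-0.001,0.001,0,0.001,0.001,0.07,0.47],[-0.001,0.001,0,0.001,0.001,0.13,0.47],[-0.001,0.001,0,0.001,0.001,0.16,0.47],[-0.001,0.001,0,0.001,0.001,0.18,0.47],[-0.001,0.001,0,0.001,0.001,0.197,0.47],[-0.001,0.001,0,0.001,0.001,0.197,0.47]]
  ]
}}

```text
time_s: 1.7
ee_pos: [0.4808, 0.2671, 0.021]
eef_rot: [-3.141, -0.0, 1.612]
force: [0.6, 0.1, -0.2]
grip_width: 0.0495
```

>>> {"op": "servo_tool", "data": {
  "moves": [
    [[0,0,0,0,0,0,0.6],[0,0,0,0,0,0,0.68],[0,0,0,0,0,0,0.74],[0,0,0,0,0,0,0.9],[0,0,0,0,0,0,0.9],[0,0,0,0,0,0,0.9]]
  ]
}}

```text
time_s: 2.2
ee_pos: [0.481, 0.2671, 0.0213]
eef_rot: [3.141, -0.0, 1.612]
force: [0.5, -0.6, -0.4]
grip_width: 0.0133
```

The opening reads 13 mm, less than the 22 mm pin. I'll look before doing anything else.

```bash
python3 - <<'E'
from h import *
from station import camera,get_obs
o=get_obs();print(o["grip_width"],o["ee_pos"],o["force"])
for n in("top","scene"):
    c=camera(n);im=c["color"][:,:,::-1]
    im=im[150:290,110:270] if n=="top" else im[180:380,270:500]
    cv2.imwrite(f"pics/b_{n}.png",cv2.resize(im,None,fx=3,fy=3,interpolation=2))
E
```

```text
0.013290419185499043 [0.4809756  0.26714725 0.02130549] [ 0.48508808 -0.56808379 -0.3745569 ]
```

View pics/b_scene.png

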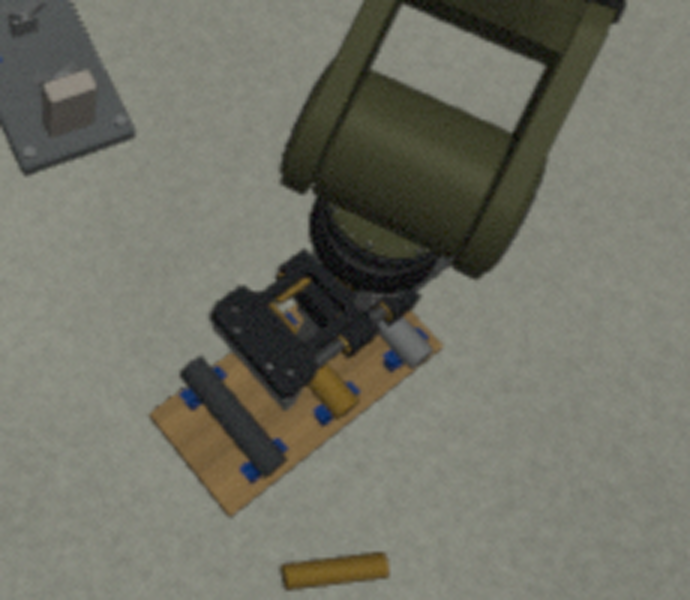

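View pics/b_top.png

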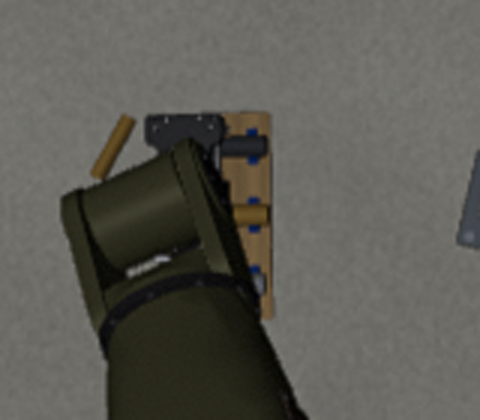

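>>> {"op": "servo_tool", "data": {
  "moves": [
    [[0,0,0,0,0,0,0.9],[0,0,0,0,0,0,0.9],[0,0,0,0,0,0,0.9]]
  ]
}}

```text
time_s: 2.55
ee_pos: [0.4809, 0.2671, 0.0211]
eef_rot: [3.142, -0.0, 1.612]
force: [0.4, 0.1, 0.0]
grip_width: 0.0097
```

```bash
python3 - <<'E'
from h import *
from station import camera,get_obs
o=get_obs();d=pickle.load(open("c0.pkl","rb"))
c=camera("scene");p=o["ee_pos"];print(o["qpos"])
for n,q in(("tcp",p),("grasp",p+[0,0,.019]),("pin c",[.482,.2655,.04]),("pinend-",[.4805,.311,.04]),("pinend+",[.4835,.221,.04]),("body",p+[0,0,.1])):
    print(n,proj(c,q),(proj(c,q)-[330,260])*6)
im=c["color"][260:350,330:430,::-1];a=d["scene"]["color"][260:350,330:430,::-1]
cv2.imwrite("pics/c.png",cv2.resize(im,None,fx=6,fy=6,interpolation=2));cv2.imwrite("pics/c_before.png",cv2.resize(a,None,fx=6,fy=6,interpolation=2))
E
```

```text
[4.40209310e-01 4.64309539e-01 1.66108156e+00 3.76741858e-04
 1.01604887e+00 3.99133322e-01]
tcp [369.93552411 302.62928475] [239.61314466 255.77570849]
grasp [371.52134771 299.50424636] [249.12808627 237.02547813]
pin c [370.63123536 299.20357869] [243.78741218 235.22147215]
pinend- [385.57405616 316.13219014] [333.44433698 336.79314084]
pinend+ [356.62498997 283.35725271] [159.74993983 140.14351626]
body [378.95342789 284.85852166] [293.72056734 149.15112995]
```

View pics/c.png

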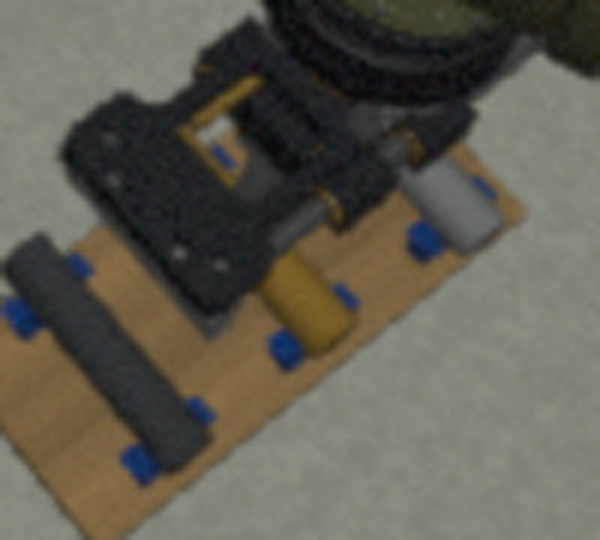

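View pics/c_before.png

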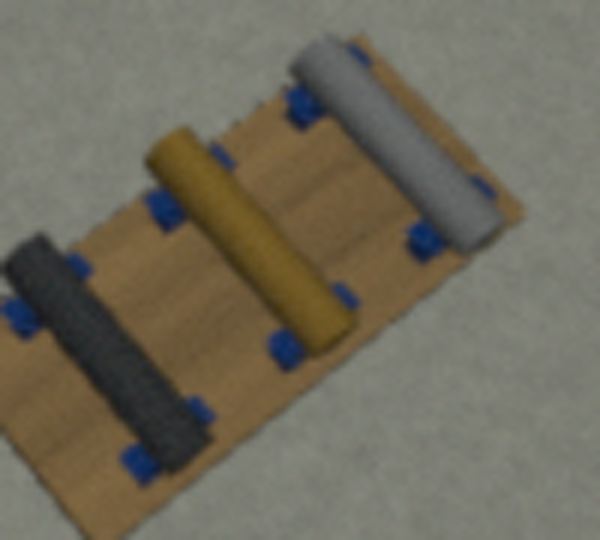

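```bash
python3 - <<'E'
from h import *
np.set_printoptions(precision=4,suppress=True)
d=pickle.load(open("c0.pkl","rb"));S=d["scene"]
for uv in((215,330),(240,300),(70,150),(95,230),(330,215)):
    q=np.array(uv)/6+[330,260]
    print(uv,[onplane(S,q,z) for z in(.021,.06,.1,.14,.18)])
E
```

```text
(215, 330) [array([0.5061, 0.283 , 0.021 ]), array([0.5201, 0.2891, 0.06  ]), array([0.5344, 0.2955, 0.1   ]), array([0.5487, 0.3018, 0.14  ]), array([0.563 , 0.3081, 0.18  ])]
(240, 300) [array([0.4916, 0.2796, 0.021 ]), array([0.5062, 0.286 , 0.06  ]), array([0.5211, 0.2924, 0.1   ]), array([0.5361, 0.2989, 0.14  ]), array([0.5511, 0.3054, 0.18  ])]
(70, 150) [array([0.506 , 0.2009, 0.021 ]), array([0.5199, 0.2106, 0.06  ]), array([0.5343, 0.2206, 0.1   ]), array([0.5486, 0.2306, 0.14  ]), array([0.5629, 0.2406, 0.18  ])]
(95, 230) [array([0.5179, 0.2301, 0.021 ]), array([0.5313, 0.2386, 0.06  ]), array([0.5451, 0.2473, 0.1   ]), array([0.5589, 0.256 , 0.14  ]), array([0.5727, 0.2647, 0.18  ])]
(330, 215) [array([0.4435, 0.2739, 0.021 ]), array([0.4602, 0.2805, 0.06  ]), array([0.4773, 0.2872, 0.1   ]), array([0.4944, 0.294 , 0.14  ]), array([0.5115, 0.3007, 0.18  ])]
```

>>> {"op": "servo_tool", "data": {
  "moves": [
    [[0,0,0,0,0,-0.01,0.9],[0,0,0,0,0,-0.02,0.9],[0,0,0,0,0,-0.02,0.9],[0,0,0,0,0,-0.02,0.9]]
  ]
}}

```text
time_s: 2.93
ee_pos: [0.4812, 0.2672, 0.0316]
eef_rot: [3.141, -0.001, 1.612]
force: [0.2, -0.3, -0.3]
grip_width: 0.0094
```

```bash
python3 - <<'E'
from h import *
from station import camera,get_obs
o=get_obs();print(o["grip_width"],o["force"],o["time_s"])
c=camera("scene")
im=c["color"][260:350,330:430,::-1]
cv2.imwrite("pics/d.png",cv2.resize(im,None,fx=6,fy=6,interpolation=2))
E
```

```text
0.009413991908664824 [ 0.15544759 -0.34346844 -0.29951283] 2.9333
```

View pics/d.png

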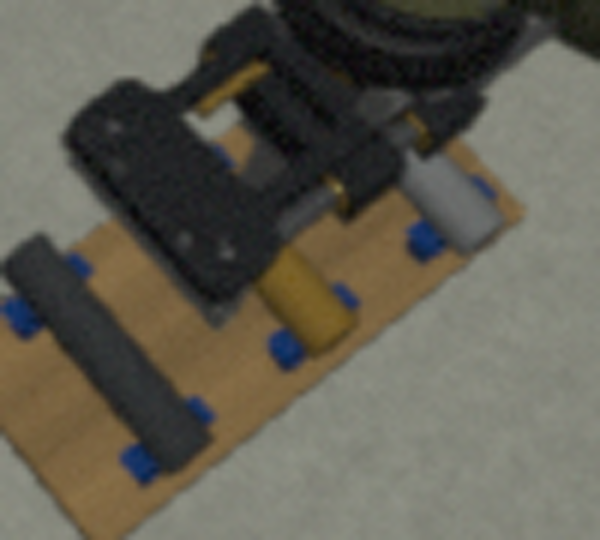

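```bash
python3 - <<'E'
from h import *
from station import camera,get_obs
np.set_printoptions(precision=4,suppress=True)
o=get_obs();p=o["ee_pos"];d=pickle.load(open("c0.pkl","rb"))
c=camera("scene");t=camera("top")
S=c["color"][200:350,310:470,::-1].copy();S=cv2.resize(S,None,fx=5,fy=4,interpolation=2) if 0 else cv2.resize(S,None,fx=4,fy=4,interpolation=2)
T=cv2.resize(t["color"][150:280,130:260,::-1],None,fx=4,fy=4,interpolation=2)
R=Ro.from_euler('xyz',o["eef_rot"])
for q,col in(((0,0,0),(0,0,255)),((0,.005,0),(0,255,0)),((0,-.005,0),(0,255,0)),((.0375,.088,-.097),(255,0,255)),((-.0375,.088,-.097),(255,0,255)),((.0375,-.088,-.097),(255,255,0)),((-.0375,-.088,-.097),(255,255,0))):
    P=p+R.apply(q)
    for cc,im,of in((c,S,(310,200)),(t,T,(130,150))):
        u=(proj(cc,P)-of)*4;cv2.circle(im,(int(u[0]),int(u[1])),4,col,-1)
    print(q,P,proj(c,P),proj(t,P))
cv2.imwrite("pics/e.png",S);cv2.imwrite("pics/et.png",T)
E
```

```text
(0, 0, 0) [0.481  0.2672 0.0313] [370.7805 300.9997] [183.2668 221.8587]
(0, 0.005, 0) [0.486  0.2674 0.0313] [369.0712 302.34  ] [183.2271 220.1798]
(0, -0.005, 0) [0.476  0.267  0.0313] [372.4837 299.6641] [183.3066 223.5381]
(0.0375, 0.088, -0.097) [0.5673 0.3082 0.1284] [359.337  325.3859] [162.3411 190.1695]
(-0.0375, 0.088, -0.097) [0.5704 0.2332 0.1284] [332.9457 294.3882] [189.1992 189.2745]
(0.0375, -0.088, -0.097) [0.3915 0.301  0.1283] [425.0445 272.8248] [163.7127 253.4856]
(-0.0375, -0.088, -0.097) [0.3946 0.226  0.1283] [397.9274 245.7879] [190.7409 252.6058]
```

View pics/e.png

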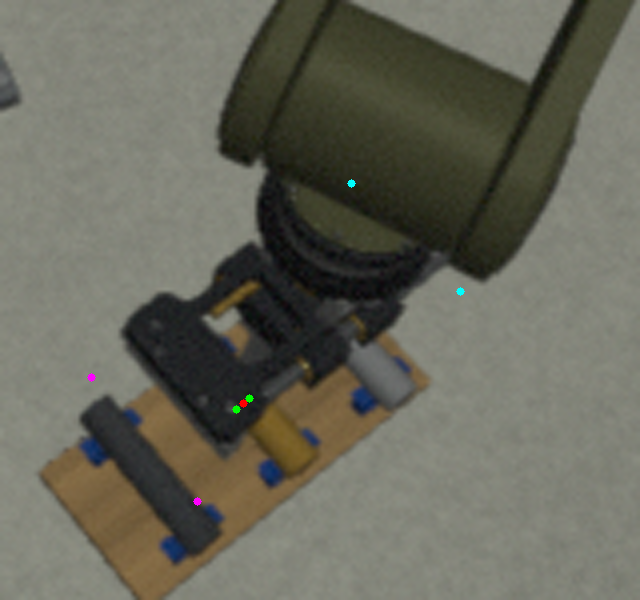

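View pics/et.png

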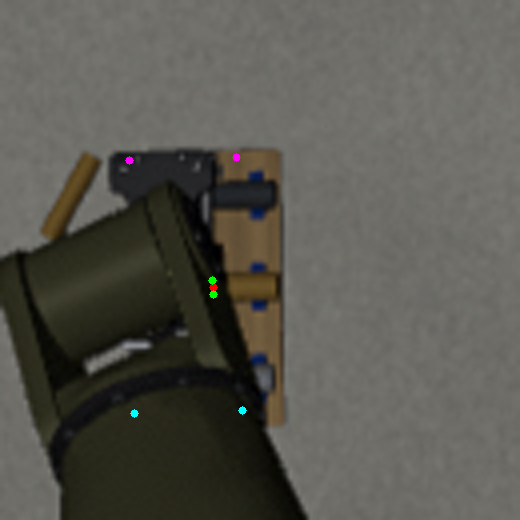

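The fingers shut on nothing, although the reported TCP was below the pin's axis. Both views also show the hand higher than the reported pose predicts. I'll raise it and move it clear to see the fingertips and compare them with the reported TCP.

>>> {"op": "servo_tool", "data": {
  "moves": [
    [[0,0,0,0,0,-0.08,0.7],[0,0,0,0,0,-0.16,0.5],[0,0,0,0.16,0,-0.2,0.5],[0,0,0,0.24,0,-0.2,0.5],[0,0,0,0.32,0,-0.2,0.5],[0,0,0,0.32,0,-0.2,0.5]]
  ]
}}

```text
time_s: 3.58
ee_pos: [0.4739, 0.4292, 0.1316]
eef_rot: [3.141, -0.001, 1.612]
force: [0.1, -0.0, 0.0]
grip_width: 0.0452
```

```bash
python3 - <<'E'
from h import *
from station import camera,get_obs
np.set_printoptions(precision=4,suppress=True)
o=get_obs();p=o["ee_pos"];print(p,o["qpos"],o["grip_width"])
c=camera("scene");t=camera("top");pickle.dump((o,c,t),open("c1.pkl","wb"))
u=proj(c,p);print(u,proj(t,p))
S=c["color"][100:300,260:440,::-1].copy();S=cv2.resize(S,None,fx=3,fy=3,interpolation=2)
w=(u-[260,100])*3;cv2.circle(S,(int(w[0]),int(w[1])),3,(0,0,255),-1)
cv2.imwrite("pics/f.png",S)
T=t["color"].copy()[120:300,120:320,::-1].copy();T=cv2.resize(T,None,fx=3,fy=3,interpolation=2);w=(proj(t,p)-[120,120])*3;cv2.circle(T,(int(w[0]),int(w[1])),3,(0,0,255),-1);cv2.imwrite("pics/ft.png",T)
E
```

```text
[0.4739 0.4292 0.1316] [0.6785 0.5272 1.2863 0.0005 1.3272 0.6374] 0.0451974545771438
[443.7275 351.1279] [117.8922 223.3499]
```

View pics/f.png

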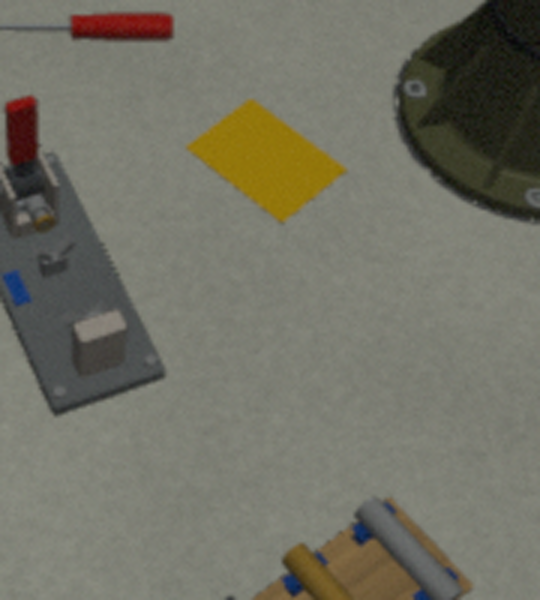

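View pics/ft.png

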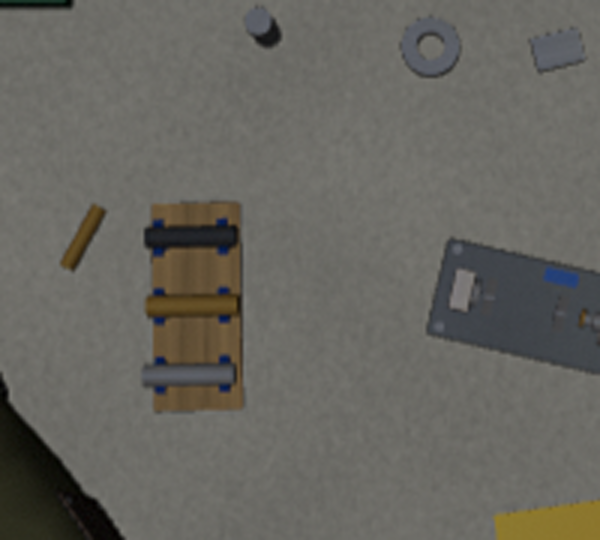

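Tool +x is world +y here, so the hand went the wrong way; I'll bring it back. The rack looks undisturbed, with the brass pin at top crop (193,306).

>>> {"op": "servo_tool", "data": {
  "moves": [
    [[0,0,0,-0.68,0,-0.05,0.5],[0,0,0,-0.68,0,-0.05,0.5],[0,0,0,-0.68,0,-0.05,0.5],[0,0,0,-0.68,0,-0.05,0.5],[0,0,0,-0.68,0,-0.05,0.5],[0,0,0,-0.68,0,-0.05,0.5],[0,0,0,-0.68,0,-0.05,0.5],[0,0,0,-0.68,0,-0.05,0.5],[0,0,0,-0.68,0,-0.05,0.5],[0,0,0,-0.68,0,-0.05,0.5]]
  ]
}}

```text
time_s: 4.52
ee_pos: [0.4883, 0.0892, 0.1554]
eef_rot: [3.142, -0.001, 1.612]
force: [-0.5, 1.3, 0.9]
grip_width: 0.0471
```

```bash
python3 - <<'E'
from h import *
from station import camera,get_obs
np.set_printoptions(precision=4,suppress=True)
o=get_obs();p=o["ee_pos"];print(p,o["qpos"],o["grip_width"])
c=camera("scene");t=camera("top");pickle.dump((o,c,t),open("c1.pkl","wb"))
u=proj(c,p);print(u,proj(t,p));o0=[int(u[0])-90,int(u[1])-100]
S=c["color"][o0[1]:o0[1]+150,o0[0]:o0[0]+180,::-1].copy();S=cv2.resize(S,None,fx=4,fy=4,interpolation=2)
w=(u-o0)*4;cv2.circle(S,(int(w[0]),int(w[1])),3,(0,0,255),-1);print("origin",o0)
cv2.imwrite("pics/g.png",S)
E
```

```text
[0.4883 0.0892 0.1554] [0.1064 0.1906 1.6851 0.0008 1.2659 0.0651] 0.047139211563647615
[322.5132 213.9884] [239.744  218.9469]
origin [232, 113]
```

View pics/g.png

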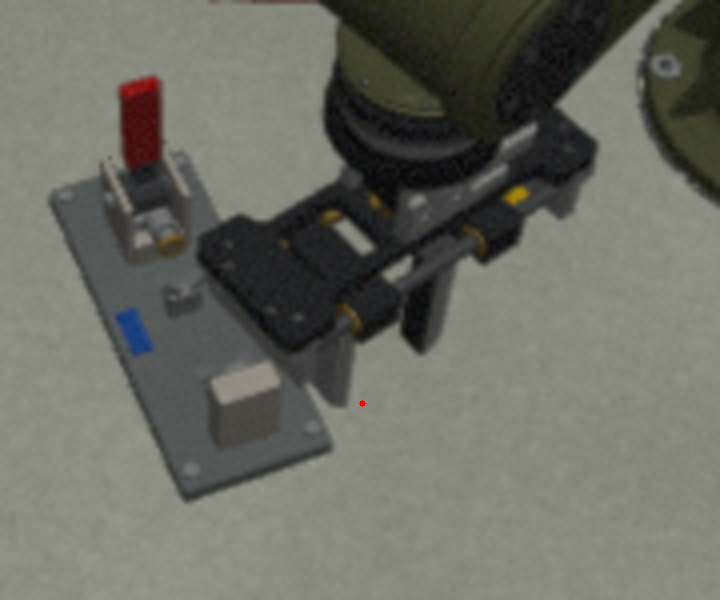

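```bash
python3 - <<'E'
from h import *
o,c,t=pickle.load(open("c1.pkl","rb"));p=o["ee_pos"];R=Ro.from_euler('xyz',o["eef_rot"]);o0=np.array([232,113])
S=cv2.resize(c["color"][113:263,232:412,::-1],None,fx=4,fy=4,interpolation=2)
for off,col in((0,(0,0,255)),(.04,(0,255,0))):
  for s in(1,-1):
    q=[proj(c,p+[0,0,off]+R.apply([a*.008,s*b,0]))for a,b in((-1,.0236),(1,.0236),(1,.036),(-1,.036))]
    cv2.polylines(S,[np.int32((np.array(q)-o0)*4)],True,col,1)
cv2.imwrite("pics/g2.png",S[150:500,150:600])
E
```

```text
(no output)
```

View pics/g2.png

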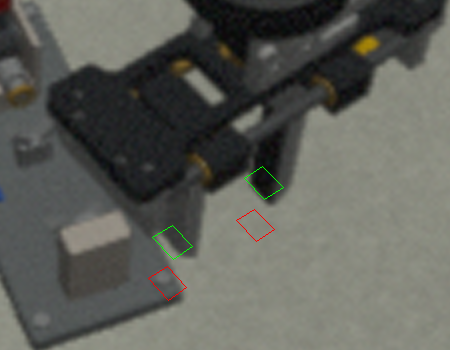

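The drawn outlines fit the tips only with about 40 mm of extra height (green), so the reported TCP doesn't match the fingertips. I'll settle it by feel: close the fingers and touch down on bare table.

>>> {"op": "servo_tool", "data": {
  "moves": [
    [[0,0,0,0.06,0,0.07,1],[0,0,0,0.06,0,0.14,1],[0,0,0,0.06,0,0.2,1],[0,0,0,0.06,0,0.25,1],[0,0,0,0.06,0,0.28,1],[0,0,0,0.06,0,0.29,1],[0,0,0,0.06,0,0.29,1]]
  ]
}}

```text
time_s: 5.2
ee_pos: [0.4858, 0.1227, 0.0091]
eef_rot: [-3.139, -0.001, 1.617]
force: [-0.3, -0.6, 0.3]
grip_width: 0.0036
```

```bash
python3 - <<'E'
from h import *
from station import camera,get_obs
o=get_obs();p=o["ee_pos"];print(p,o["grip_width"],o["force"])
c=camera("scene");u=proj(c,p);o0=[int(u[0])-60,int(u[1])-75]
S=cv2.resize(c["color"][o0[1]:o0[1]+100,o0[0]:o0[0]+120,::-1],None,fx=6,fy=6,interpolation=2)
w=(u-o0)*6;cv2.circle(S,(int(w[0]),int(w[1])),3,(0,0,255),-1)
w=(proj(c,[p[0],p[1],.05])-o0)*6;cv2.circle(S,(int(w[0]),int(w[1])),3,(0,255,0),-1)
cv2.imwrite("pics/i.png",S)
E
```

```text
[0.48583432 0.12269939 0.00909536] 0.0035910103600624854 [-0.28371715 -0.64135056  0.29064364]
```

View pics/i.png

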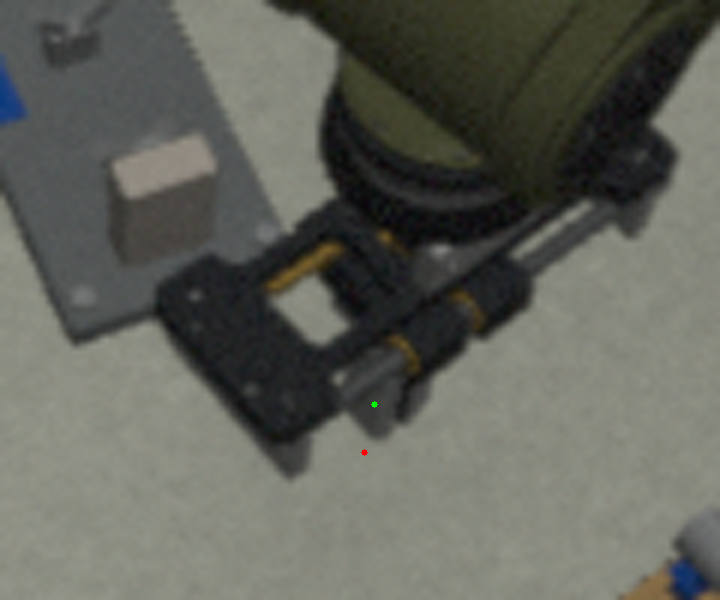

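>>> {"op": "servo_tool", "data": {
  "moves": [
    [[0,0,0,0,0,0.01,1],[0,0,0,0,0,0.02,1],[0,0,0,0,0,0.022,1]]
  ]
}}

```text
time_s: 5.5
ee_pos: [0.4866, 0.1228, -0.0008]
eef_rot: [-3.141, -0.001, 1.617]
force: [0.6, -0.9, -0.1]
grip_width: 0.0005
```

>>> {"op": "servo_tool", "data": {
  "moves": [
    [[0,0,0,0,0,0.008,1],[0,0,0,0,0,0.016,1]]
  ]
}}

```text
time_s: 5.67
ee_pos: [0.4868, 0.1228, -0.0088]
eef_rot: [3.141, -0.001, 1.617]
force: [-1.2, 0.1, 0.3]
grip_width: 0.0004
```

>>> {"op": "servo_tool", "data": {
  "moves": [
    [[0,0,0,0,0,0.008,1],[0,0,0,0,0,0.016,1]]
  ]
}}

```text
time_s: 5.83
ee_pos: [0.4868, 0.1228, -0.0172]
eef_rot: [3.141, -0.001, 1.616]
force: [0.4, -0.1, 0.6]
grip_width: 0.0003
```

>>> {"op": "servo_tool", "data": {
  "moves": [
    [[0,0,0,0,0,0.008,1],[0,0,0,0,0,0.012,1]]
  ]
}}

```text
time_s: 6.0
ee_pos: [0.4866, 0.1227, -0.0239]
eef_rot: [-3.141, -0.001, 1.616]
force: [-0.5, -0.3, 0.5]
grip_width: 0.0002
```

>>> {"op": "servo_tool", "data": {
  "moves": [
    [[0,0,0,0,0,0.004,1],[0,0,0,0,0,0.008,1]]
  ]
}}

```text
time_s: 6.17
ee_pos: [0.4865, 0.1227, -0.0282]
eef_rot: [-3.141, -0.001, 1.616]
force: [-0.4, 0.5, -0.3]
grip_width: 0.0002
```

>>> {"op": "servo_tool", "data": {
  "moves": [
    [[0,0,0,0,0,0.004,1],[0,0,0,0,0,0.008,1]]
  ]
}}

```text
time_s: 6.33
ee_pos: [0.4865, 0.1227, -0.0324]
eef_rot: [-3.141, -0.001, 1.616]
force: [0.2, -0.4, 0.8]
grip_width: 0.0006
```

>>> {"op": "servo_tool", "data": {
  "moves": [
    [[0,0,0,0,0,0.004,1],[0,0,0,0,0,0.008,1]]
  ]
}}

```text
time_s: 6.5
ee_pos: [0.4866, 0.1227, -0.0366]
eef_rot: [-3.141, -0.001, 1.616]
force: [-0.3, 1.0, 0.1]
grip_width: 0.0006
```

>>> {"op": "servo_tool", "data": {
  "moves": [
    [[0,0,0,0,0,0.004,1]]
  ]
}}

```text
time_s: 6.58
ee_pos: [0.4867, 0.1227, -0.0383]
eef_rot: [-3.141, -0.001, 1.616]
force: [-17.1, -2.1, 48.7]
grip_width: 0.0004
```

>>> {"op": "servo_tool", "data": {
  "moves": [
    [[0,0,0,0,0,0.004,1]]
  ]
}}

```text
time_s: 6.67
ee_pos: [0.4868, 0.1228, -0.0384]
eef_rot: [-3.141, -0.001, 1.617]
force: [-25.5, -4.9, 63.2]
grip_width: 0.0008
```

```bash
python3 - <<'E'
from h import *
from station import camera,get_obs
o=get_obs();p=o["ee_pos"];print(p,o["grip_width"],o["force"])
c=camera("scene");u=proj(c,[p[0],p[1],0]);o0=[int(u[0])-60,int(u[1])-75]
S=cv2.resize(c["color"][o0[1]:o0[1]+100,o0[0]:o0[0]+120,::-1],None,fx=6,fy=6,interpolation=2)
w=(u-o0)*6;cv2.circle(S,(int(w[0]),int(w[1])),3,(0,0,255),-1)
cv2.imwrite("pics/j.png",S);print(o0)
E
```

```text
[ 0.4867851   0.1227689  -0.03844049] 0.0007575579225451556 [-25.50067072  -4.94531722  63.17244879]
[266, 183]
```

View pics/j.png

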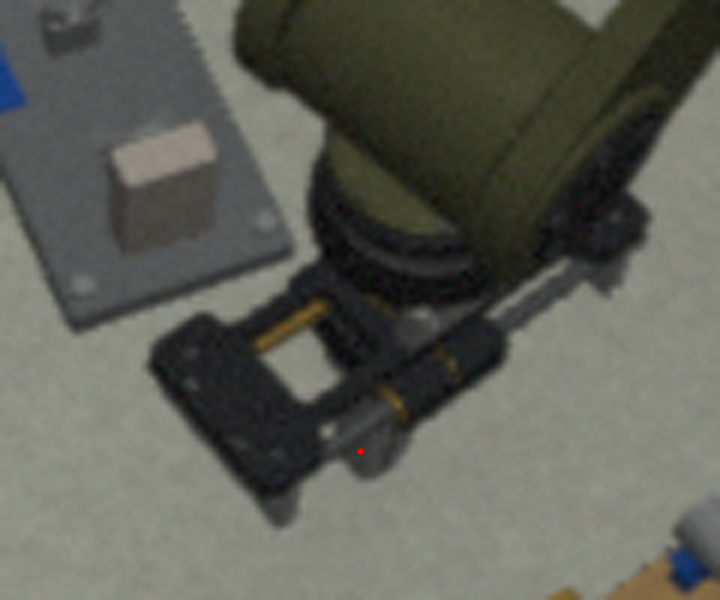

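Contact comes at a reported z of −0.038, so the fingertips are really about 38 mm higher than reported. It's also very stiff, roughly 20 N/mm or more. I'll back off at once, then check for any sideways offset too.

>>> {"op": "servo_tool", "data": {
  "moves": [
    [[0,0,0,0,0,-0.01,1],[0,0,0,0,0,-0.02,1]]
  ]
}}

```text
time_s: 6.88
ee_pos: [0.4869, 0.1228, -0.0278]
eef_rot: [-3.141, -0.001, 1.617]
force: [-0.3, 0.0, 0.7]
grip_width: 0.0007
```

```bash
python3 - <<'E'
from h import *
from station import camera,get_obs
np.set_printoptions(precision=4,suppress=True)
o=get_obs();p=o["ee_pos"];print(p,o["eef_rot"],o["force"],o["qpos"])
c=camera("scene");t=camera("top");pickle.dump((o,c,t),open("c2.pkl","wb"))
for uv in((375,478),(403,455),(345,455)):
    print(uv,onplane(c,(np.array(uv)+.5)/6-.5+[266,183],0.0))
R=Ro.from_euler('xyz',o["eef_rot"])
S=c["color"][190:290,250:370,::-1];S=cv2.resize(S,None,fx=6,fy=6,interpolation=2)
for col,off in(((0,0,255),[0,0,.038]),((0,255,0),[-.01,0,.038])):
  q=[proj(c,p+off+R.apply([a*.008,b*.0125,0]))for a,b in((-1,-1),(1,-1),(1,1),(-1,1))]
  cv2.polylines(S,[np.int32((np.array(q)+.5-[250,190])*6)],True,col,1)
cv2.imwrite("pics/k.png",S)
T=cv2.resize(t["color"][160:260,180:300,::-1],None,fx=6,fy=6,interpolation=2);cv2.imwrite("pics/kt.png",T)
E
```

```text
[ 0.4869  0.1228 -0.0278] [-3.1412 -0.001   1.6166] [-0.316   0.049   0.6651] [0.1734 0.4551 1.8206 0.0013 0.8661 0.1267]
(375, 478) [0.4892 0.1335 0.    ]
(403, 455) [0.474  0.1319 0.    ]
(345, 455) [0.4928 0.119  0.    ]
```

View pics/k.png

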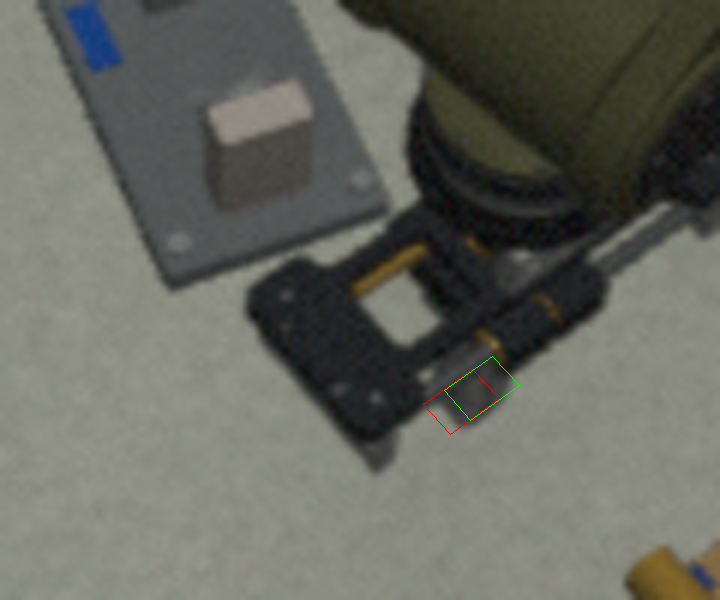

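View pics/kt.png

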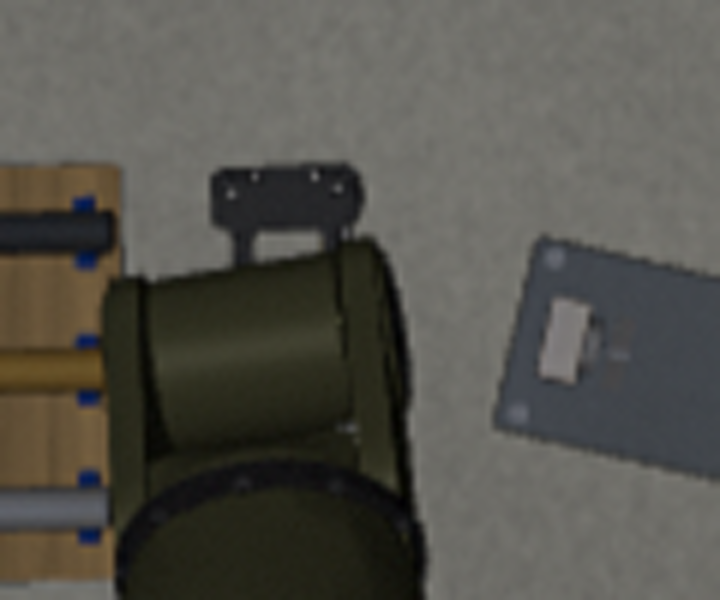

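At a known tip height the sideways offset is small: about 5 mm toward −x, near zero in y. The reported frame is therefore off by roughly (−5, +2, +38) mm. I'll correct for this and recheck by feel. Going back above the pin.

```bash
cat >> h.py <<'E'
OFF=np.array([-.005,.002,.038])
def goT(tip,yaw): go(np.asarray(tip)-OFF,yaw)   # true fingertip target
E
python3 - <<'E'
from h import *
goT([.482,.2655,.11],1.607)
E
```

```text
row [ 0.0004 -0.0007  0.0062] [ 0.2813  0.0125 -0.199 ] from [ 0.4873  0.1228 -0.0277] t 6.9833 w 0.0005456517313207374
```

>>> {"op": "servo_tool", "data": {
  "moves": [
    [[0,0,0.006,0,0,-0.08,0.9],[0,0,0.006,0,0.012,-0.16,0.7],[0,0,0.006,0.06,0.012,-0.2,0.47],[0,0,0.006,0.14,0.012,-0.2,0.47],[0,0,0.006,0.22,0.012,-0.2,0.47],[0,0,0.006,0.281,0.012,-0.2,0.47],[0,0,0.006,0.281,0.012,-0.2,0.47],[0,0,0.006,0.281,0.012,-0.2,0.47]]
  ]
}}

```text
time_s: 7.65
ee_pos: [0.4862, 0.2644, 0.0717]
eef_rot: [-3.141, -0.001, 1.61]
force: [-0.9, -0.9, 0.4]
grip_width: 0.0484
```

```bash
python3 - <<'E'
from h import *
from station import camera,get_obs
goT([.482,.2655,.021],1.607)
o=get_obs();p=o["ee_pos"]+OFF;R=Ro.from_euler('xyz',o["eef_rot"])
c=camera("scene");S=cv2.resize(c["color"][240:360,320:460,::-1],None,fx=5,fy=5,interpolation=2)
w=o["grip_width"]/2
for s in(1,-1):
  q=[proj(c,p+R.apply([a*.008,s*b,0]))for a,b in((-1,w),(1,w),(1,w+.0125),(-1,w+.0125))]
  cv2.polylines(S,[np.int32((np.array(q)+.5-[320,240])*5)],True,(0,0,255),1)
cv2.imwrite("pics/l.png",S)
E
```

```text
row [-0.0001 -0.0005  0.0017] [-0.0019  0.0016  0.1774] from [0.4862 0.2644 0.0717] t 7.65 w 0.04838920015768745
```

View pics/l.png

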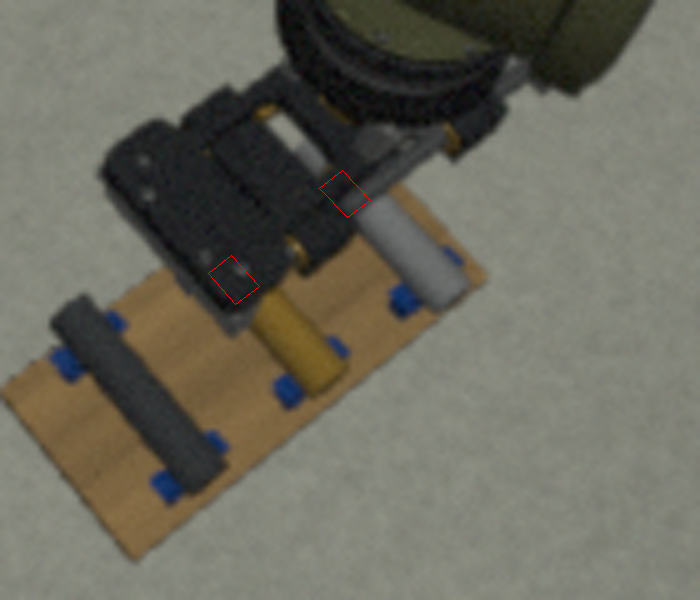

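>>> {"op": "servo_tool", "data": {
  "moves": [
    [[0,0,0.001,-0.002,0.002,0.05,0.47],[0,0,0.001,-0.002,0.002,0.1,0.47],[0,0,0.001,-0.002,0.002,0.11,0.47]]
  ]
}}

```text
time_s: 7.95
ee_pos: [0.4859, 0.2602, 0.0133]
eef_rot: [-3.137, 0.001, 1.605]
force: [-0.7, -0.9, -1.3]
grip_width: 0.0497
```

>>> {"op": "servo_tool", "data": {
  "moves": [
    [[0,0,0,0,0,0.004,0.47],[0,0,0,0,0,0.008,0.47]]
  ]
}}

```text
time_s: 8.12
ee_pos: [0.4859, 0.2593, 0.0093]
eef_rot: [-3.136, 0.002, 1.604]
force: [0.1, 0.2, -0.5]
grip_width: 0.0501
```

>>> {"op": "servo_tool", "data": {
  "moves": [
    [[0,0,0,0,0,0.005,0.47],[0,0,0,0,0,0.01,0.47]]
  ]
}}

```text
time_s: 8.28
ee_pos: [0.4866, 0.2592, 0.0052]
eef_rot: [-3.137, 0.001, 1.603]
force: [-0.2, 0.4, -0.3]
grip_width: 0.0496
```

>>> {"op": "servo_tool", "data": {
  "moves": [
    [[-0.003,0,0.002,0.008,0,0.012,0.47],[-0.003,0,0.002,0.008,0,0.024,0.47],[-0.003,0,0.002,0.008,0,0.036,0.47],[-0.003,0,0.002,0.008,0,0.044,0.47],[-0.003,0,0.002,0.008,0,0.044,0.47]]
  ]
}}

```text
time_s: 8.7
ee_pos: [0.4859, 0.263, -0.0179]
eef_rot: [-3.141, 0.002, 1.6]
force: [-0.0, -0.5, -0.0]
grip_width: 0.0498
```

>>> {"op": "servo_tool", "data": {
  "moves": [
    [[0,0,0,0,0,0,0.6],[0,0,0,0,0,0,0.65],[0,0,0,0,0,0,0.68]]
  ],
  "squeeze": 5
}}

```text
time_s: 8.95
ee_pos: [0.4859, 0.263, -0.0177]
eef_rot: [-3.141, 0.002, 1.6]
force: [0.9, 0.3, -0.2]
grip_width: 0.0331
```

>>> {"op": "servo_tool", "data": {
  "moves": [
    [[0,0,0,0,0,0,0.72],[0,0,0,0,0,0,0.72]]
  ]
}}

```text
time_s: 9.12
ee_pos: [0.485, 0.2629, -0.0177]
eef_rot: [-3.139, 0.002, 1.6]
force: [-7.2, -0.2, 3.0]
grip_width: 0.0268
```

>>> {"op": "servo_tool", "data": {
  "moves": [
    [[0,0,0,0,0,0,0.74],[0,0,0,0,0,0,0.74]]
  ]
}}

```text
time_s: 9.28
ee_pos: [0.4838, 0.2629, -0.0178]
eef_rot: [-3.136, 0.003, 1.6]
force: [-7.5, -0.3, 3.4]
grip_width: 0.0246
```

>>> {"op": "servo_tool", "data": {
  "moves": [
    [[0,0,0,0,0,0,0.8],[0,0,0,0,0,0,0.8],[0,0,0,0,0,0,0.8]]
  ]
}}

```text
time_s: 9.53
ee_pos: [0.4824, 0.2628, -0.0179]
eef_rot: [-3.133, 0.003, 1.601]
force: [-10.1, 0.6, 4.1]
grip_width: 0.0221
```

The opening stops at 22.1 mm, so the pin is in the jaws. The hand followed the pin to x = 0.482, which means the sideways offset in x is about 0. Next I'll relax, grip more firmly and lift.

>>> {"op": "servo_tool", "data": {
  "moves": [
    [[0,0,0,0,-0.001,0,0.85],[0,0,0,0,-0.001,0,0.85]]
  ],
  "squeeze": 12
}}

```text
time_s: 9.7
ee_pos: [0.4821, 0.2629, -0.0176]
eef_rot: [-3.134, 0.003, 1.601]
force: [0.3, 0.5, 0.0]
grip_width: 0.0218
```

>>> {"op": "servo_tool", "data": {
  "moves": [
    [[0,0,0,0,0,0,0.85],[0,0,0,0,0,0,0.85]]
  ],
  "squeeze": 30
}}

```text
time_s: 9.87
ee_pos: [0.4821, 0.2629, -0.0177]
eef_rot: [-3.134, 0.003, 1.601]
force: [0.8, 0.1, -1.1]
grip_width: 0.0211
```

>>> {"op": "servo_tool", "data": {
  "moves": [
    [[0,0,0,0,0,-0.02,0.85],[0,0,0,0,0,-0.06,0.85],[-0.005,0,0,0,0,-0.12,0.85],[-0.005,0,0,0,0,-0.18,0.85],[-0.005,0,0,0,0,-0.2,0.85],[-0.005,0,0,0,0,-0.2,0.85]]
  ]
}}

```text
time_s: 10.37
ee_pos: [0.4841, 0.2638, 0.0851]
eef_rot: [3.137, 0.001, 1.601]
force: [0.0, 0.0, -1.7]
grip_width: 0.0212
```

```bash
sed -i 's/^OFF=.*/OFF=np.array([0,.002,.038])/' h.py; python3 - <<'E'
from h import *
from station import camera,get_obs
np.set_printoptions(precision=4,suppress=True)
o=get_obs();print(o["ee_pos"],o["eef_rot"],o["force"],o["grip_width"])
print("target",W(0,0,.12)-OFF);goT(W(0,-.001,.12),np.pi/2+PSI)
c=camera("scene");S=cv2.resize(c["color"][230:360,310:460,::-1],None,fx=5,fy=4.6,interpolation=2)
cv2.imwrite("pics/n.png",S)
E
```

```text
[0.4841 0.2638 0.0851] [3.1369 0.0009 1.6006] [ 0.0334  0.0348 -1.7238] 0.021161121347583134
target [ 0.4847 -0.0654  0.082 ]
row [0.0031 0.0002 0.1629] [-0.66   -0.0188  0.0068] from [0.4841 0.2638 0.0851] t 10.3667 w 0.021161121347583134
```

View pics/n.png

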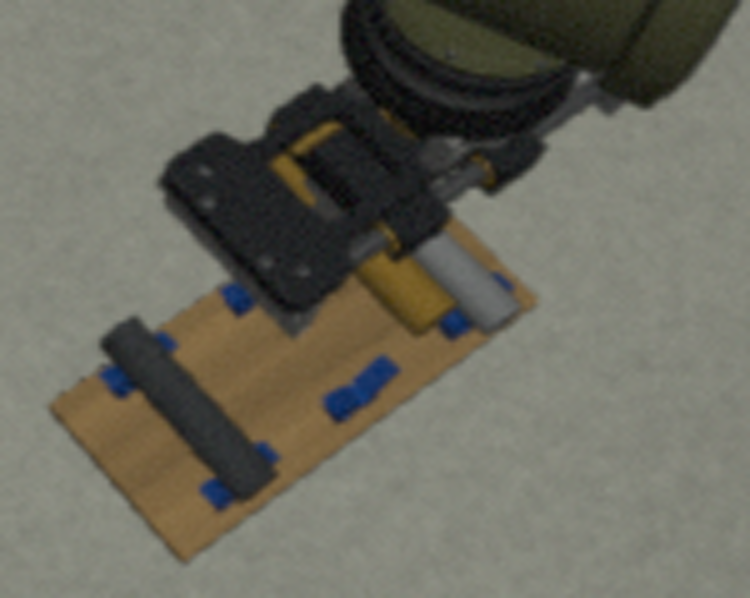

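The pin hangs between the fingers, with its end at crop (425,310), and its rack place is empty. Both spares are untouched. Moving over the stand.

>>> {"op": "servo_tool", "data": {
  "moves": [
    [[0.003,0,0.163,-0.06,-0.002,0.007,0.85],[0.003,0,0.163,-0.14,-0.004,0.007,0.85],[0.003,0,0.163,-0.22,-0.006,0.007,0.85],[0.003,0,0.163,-0.3,-0.009,0.007,0.85],[0.003,0,0.163,-0.38,-0.011,0.007,0.85],[0.003,0,0.163,-0.46,-0.013,0.007,0.85],[0.003,0,0.163,-0.54,-0.015,0.007,0.85],[0.003,0,0.163,-0.6,-0.017,0.007,0.85],[0.003,0,0.163,-0.64,-0.018,0.007,0.85],[0.003,0,0.163,-0.66,-0.019,0.007,0.85],[0.003,0,0.163,-0.66,-0.019,0.007,0.85],[0.003,0,0.163,-0.66,-0.019,0.007,0.85]]
  ]
}}

```text
time_s: 11.42
ee_pos: [0.483, -0.0663, 0.079]
eef_rot: [-3.138, 0.002, 1.344]
force: [-0.2, -0.5, -1.4]
grip_width: 0.0214
```

```bash
python3 - <<'E'
from h import *
from station import camera,get_obs
np.set_printoptions(precision=4,suppress=True)
o=get_obs();print(o["ee_pos"],o["eef_rot"],o["force"],o["grip_width"],"stand frame tip",st(o["ee_pos"]+OFF))
goT(W(0,-.001,.075),np.pi/2+PSI)
c=camera("scene");t=camera("top");pickle.dump((o,c,t),open("c3.pkl","wb"))
S=cv2.resize(c["color"][110:250,220:360,::-1],None,fx=4.2,fy=4.2,interpolation=2)
# expected pin in scene: ends
tip=st(o["ee_pos"]+OFF)
for s in(-1,1):
    u=proj(c,W(tip[0],tip[1]+s*.045,tip[2]+.0197));print("exp end",s,u);w=(u+.5-[220,110])*4.2;cv2.circle(S,(int(w[0]),int(w[1])),3,(0,255,255),1)
cv2.imwrite("pics/o.png",S)
cv2.imwrite("pics/ot.png",cv2.resize(t["color"][180:270,250:370,::-1],None,fx=5,fy=5,interpolation=2))
E
```

```text
[ 0.483  -0.0663  0.079 ] [-3.1375  0.0021  1.3441] [-0.2451 -0.4742 -1.4002] 0.021449404122988992 stand frame tip [-0.0015 -0.0012  0.117 ]
row [-0.0026  0.0013 -0.0005] [0.0007 0.0033 0.0841] from [ 0.483  -0.0663  0.079 ] t 11.4167 w 0.021449404122988992
exp end -1 [275.6937 155.687 ]
exp end 1 [290.1962 184.883 ]
```

View pics/o.png

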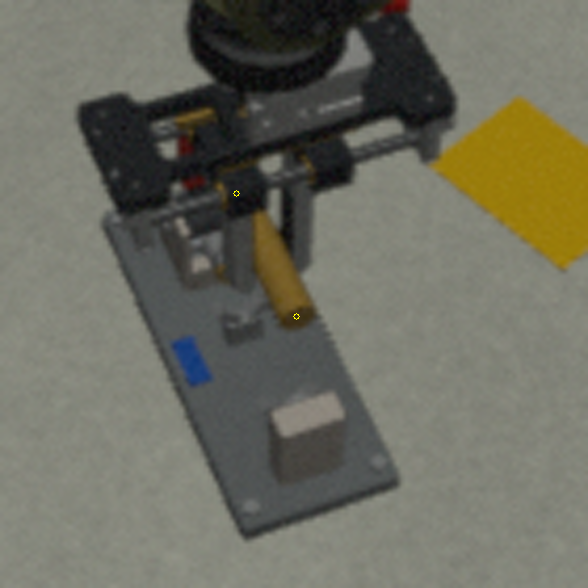

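View pics/ot.png

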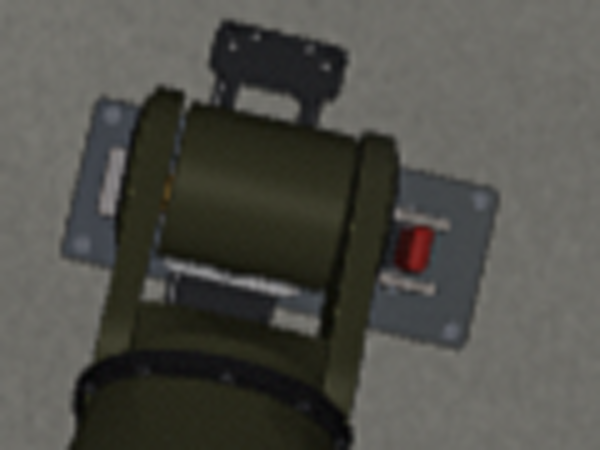

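The predicted end of the pin (yellow ring at (296,316)) falls on the seen end, so the corrected frame holds here. The lever at top crop (415,249) is still upright. I'll lower to just above the Vs, then feel downward.

>>> {"op": "servo_tool", "data": {
  "moves": [
    [[-0.003,0.001,0,-0.003,0.003,0.04,0.85],[-0.003,0.001,0,-0.004,0.003,0.08,0.85],[-0.003,0.001,0,-0.004,0.003,0.11,0.85],[-0.003,0.001,0,-0.004,0.003,0.128,0.85],[-0.003,0.001,0,-0.004,0.003,0.128,0.85],[-0.003,0.001,0,-0.004,0.003,0.128,0.85]]
  ]
}}

```text
time_s: 12.02
ee_pos: [0.4842, -0.0674, 0.0157]
eef_rot: [3.14, 0.001, 1.347]
force: [0.6, 0.7, -1.2]
grip_width: 0.0209
```

```bash
python3 - <<'E'
from h import *
from station import camera,get_obs
np.set_printoptions(precision=4,suppress=True)
o=get_obs();print(o["ee_pos"],o["eef_rot"],o["force"],o["grip_width"],"stand frame tip",st(o["ee_pos"]+OFF))
c=camera("scene")
S=cv2.resize(c["color"][130:240,230:340,::-1],None,fx=5.4,fy=5.4,interpolation=2)
tip=st(o["ee_pos"]+OFF)
for s in(-1,1):
    u=proj(c,W(tip[0],tip[1]+s*.045,tip[2]+.0197));w=(u+.5-[230,130])*5.4;cv2.circle(S,(int(w[0]),int(w[1])),3,(0,255,255),1)
cv2.imwrite("pics/p.png",S)
E
```

```text
[ 0.4842 -0.0674  0.0157] [3.1405 0.0005 1.3467] [ 0.6366  0.6799 -1.2476] 0.020875982784886803 stand frame tip [-0.0001 -0.002   0.0537]
```

View pics/p.png

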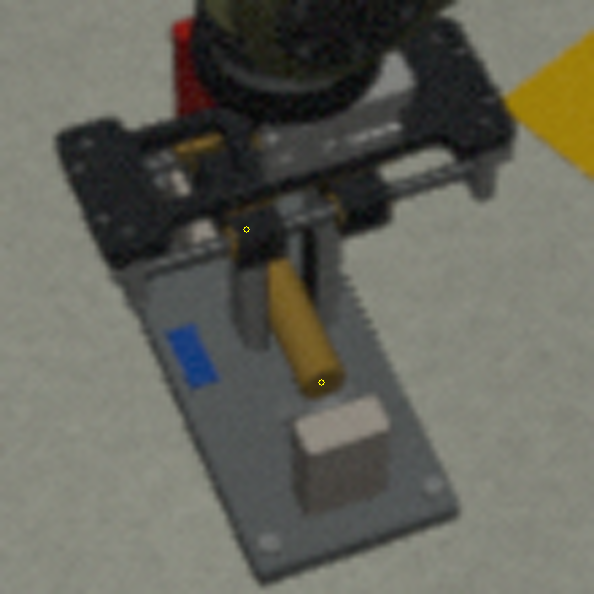

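>>> {"op": "servo_tool", "data": {
  "moves": [
    [[0,0,-0.001,-0.002,0,0.006,0.85],[0,0,-0.001,-0.002,0,0.012,0.85],[0,0,-0.001,-0.002,0,0.018,0.85],[0,0,-0.001,-0.002,0,0.02,0.85]]
  ]
}}

```text
time_s: 12.4
ee_pos: [0.4842, -0.0686, 0.006]
eef_rot: [3.139, 0.001, 1.348]
force: [-0.3, 0.6, -2.5]
grip_width: 0.021
```

>>> {"op": "servo_tool", "data": {
  "moves": [
    [[0,0,0,0,0,0.003,0.85]]
  ]
}}

```text
time_s: 12.48
ee_pos: [0.4843, -0.0686, 0.0044]
eef_rot: [3.139, 0.001, 1.348]
force: [0.4, -0.4, -1.8]
grip_width: 0.021
```

>>> {"op": "servo_tool", "data": {
  "moves": [
    [[0,0,0,0,0,0.003,0.85]]
  ]
}}

```text
time_s: 12.57
ee_pos: [0.4843, -0.0686, 0.0028]
eef_rot: [3.139, 0.001, 1.348]
force: [0.1, 0.0, -2.3]
grip_width: 0.0214
```

>>> {"op": "servo_tool", "data": {
  "moves": [
    [[0,0,0,0,0,0.002,0.85]]
  ]
}}

```text
time_s: 12.65
ee_pos: [0.4843, -0.0687, 0.0016]
eef_rot: [3.139, 0.001, 1.348]
force: [0.1, -0.7, -2.4]
grip_width: 0.0216
```

>>> {"op": "servo_tool", "data": {
  "moves": [
    [[0,0,0,0,0,0.002,0.85]]
  ]
}}

```text
time_s: 12.73
ee_pos: [0.4843, -0.0687, 0.0005]
eef_rot: [3.139, 0.001, 1.348]
force: [0.2, -1.2, -1.5]
grip_width: 0.0209
```

>>> {"op": "servo_tool", "data": {
  "moves": [
    [[0,0,0,0,0,0.002,0.85]]
  ]
}}

```text
time_s: 12.82
ee_pos: [0.4843, -0.0687, -0.0006]
eef_rot: [3.139, 0.0, 1.348]
force: [-0.1, 0.0, -2.1]
grip_width: 0.0211
```

>>> {"op": "servo_tool", "data": {
  "moves": [
    [[0,0,0,0,0,0.002,0.85]]
  ]
}}

```text
time_s: 12.9
ee_pos: [0.4843, -0.0687, -0.0017]
eef_rot: [3.139, 0.001, 1.348]
force: [-0.4, 0.0, -1.7]
grip_width: 0.0213
```

>>> {"op": "servo_tool", "data": {
  "moves": [
    [[0,0,0,0,0,0.001,0.85]]
  ]
}}

```text
time_s: 12.98
ee_pos: [0.4844, -0.0687, -0.0019]
eef_rot: [3.139, 0.001, 1.348]
force: [-4.7, 1.2, 10.3]
grip_width: 0.0209
```

Contact at reported z = −0.0019 is just what a seated pin predicts (axis at 56 mm). I'll relieve the load, lighten the grip so that slip limits the push, and slide toward the anvil in small steps.

>>> {"op": "servo_tool", "data": {
  "moves": [
    [[0,0,0,0,-0.0005,-0.0006,0.85],[0,0,0,0,-0.0005,-0.0006,0.85]]
  ],
  "squeeze": 10
}}

```text
time_s: 13.15
ee_pos: [0.4842, -0.0687, -0.0016]
eef_rot: [3.139, 0.001, 1.348]
force: [-0.2, -0.8, -0.5]
grip_width: 0.0218
```

>>> {"op": "servo_tool", "data": {
  "moves": [
    [[0,0,0,0.001,0,0,0.85],[0,0,0,0.002,0,0,0.85]]
  ]
}}

```text
time_s: 13.32
ee_pos: [0.4844, -0.0677, -0.0016]
eef_rot: [3.139, 0.001, 1.348]
force: [-0.1, -0.5, -1.5]
grip_width: 0.0215
```

>>> {"op": "servo_tool", "data": {
  "moves": [
    [[0,0,0,0.001,0,0,0.85],[0,0,0,0.002,0,0,0.85]]
  ]
}}

```text
time_s: 13.48
ee_pos: [0.4846, -0.0666, -0.0017]
eef_rot: [3.139, 0.001, 1.348]
force: [-0.4, -0.5, -1.7]
grip_width: 0.0217
```

>>> {"op": "servo_tool", "data": {
  "moves": [
    [[0,0,0,0.001,0,0,0.85]]
  ]
}}

```text
time_s: 13.57
ee_pos: [0.4848, -0.0661, -0.0017]
eef_rot: [3.139, 0.001, 1.348]
force: [0.3, -0.6, -1.7]
grip_width: 0.022
```

>>> {"op": "servo_tool", "data": {
  "moves": [
    [[0,0,0,0.001,0,0,0.85]]
  ]
}}

```text
time_s: 13.65
ee_pos: [0.4849, -0.0655, -0.0017]
eef_rot: [3.139, 0.001, 1.348]
force: [-0.2, 0.2, -1.3]
grip_width: 0.0219
```

>>> {"op": "servo_tool", "data": {
  "moves": [
    [[0,0,0,0.001,0,0,0.85]]
  ]
}}

```text
time_s: 13.73
ee_pos: [0.485, -0.065, -0.0017]
eef_rot: [3.139, 0.001, 1.348]
force: [0.6, 0.1, -1.5]
grip_width: 0.0217
```

>>> {"op": "servo_tool", "data": {
  "moves": [
    [[0,0,0,0.0008,0,0,0.85]]
  ]
}}

```text
time_s: 13.82
ee_pos: [0.4851, -0.0645, -0.0017]
eef_rot: [3.139, 0.001, 1.348]
force: [0.5, 0.2, -1.2]
grip_width: 0.0216
```

>>> {"op": "servo_tool", "data": {
  "moves": [
    [[0,0,0,0.0008,0,0,0.85]]
  ]
}}

```text
time_s: 13.9
ee_pos: [0.4852, -0.0641, -0.0017]
eef_rot: [3.139, 0.001, 1.348]
force: [-0.0, -0.4, -1.7]
grip_width: 0.0216
```

>>> {"op": "servo_tool", "data": {
  "moves": [
    [[0,0,0,0.0008,0,0,0.85]]
  ]
}}

```text
time_s: 13.98
ee_pos: [0.4853, -0.0636, -0.0017]
eef_rot: [3.139, 0.001, 1.348]
force: [-0.7, 0.3, -2.0]
grip_width: 0.0214
```

>>> {"op": "servo_tool", "data": {
  "moves": [
    [[0,0,0,0.0008,0,0,0.85]]
  ]
}}

```text
time_s: 14.07
ee_pos: [0.4854, -0.0634, -0.0017]
eef_rot: [3.139, 0.001, 1.348]
force: [-1.0, -4.6, -1.4]
grip_width: 0.0218
```

>>> {"op": "servo_tool", "data": {
  "moves": [
    [[0,0,0,0.0004,0,0,0.85]]
  ]
}}

```text
time_s: 14.15
ee_pos: [0.4854, -0.0635, -0.0017]
eef_rot: [3.139, 0.001, 1.348]
force: [-1.6, -4.0, -1.6]
grip_width: 0.0216
```

>>> {"op": "servo_tool", "data": {
  "moves": [
    [[0,0,0,0.0005,0,0,0.85],[0,0,0,0.0005,0,0,0.85]]
  ]
}}

```text
time_s: 14.32
ee_pos: [0.4854, -0.0635, -0.0017]
eef_rot: [3.139, 0.002, 1.348]
force: [-0.8, -3.5, -1.5]
grip_width: 0.0217
```

```bash
python3 - <<'E'
from h import *
from station import get_obs
o=get_obs();print(o["force"],o["force"]@YS,st(o["ee_pos"]+OFF))
E
```

```text
[-0.81287366 -3.4800309  -1.49455273] -3.5736850805444793 [0.00018623 0.00201999 0.03630384]
```

>>> {"op": "servo_tool", "data": {
  "moves": [
    [[0,0,0,0.0009,0,0,0.85],[0,0,0,0.0009,0,0,0.85],[0,0,0,0.0009,0,0,0.85]]
  ]
}}

```text
time_s: 14.57
ee_pos: [0.4854, -0.0634, -0.0017]
eef_rot: [3.139, 0.002, 1.348]
force: [-2.5, -6.6, -1.4]
grip_width: 0.0217
```

The pin bears on the anvil at about 7 N by wrist force, steadily for 0.25 s. Its centre is at y ≈ +2 mm in the stand, inside 0 to 6 mm. Releasing gently and rising.

>>> {"op": "servo_tool", "data": {
  "moves": [
    [[0,0,0,0,0,0,0.85],[0,0,0,0,0,0,0.7],[0,0,0,0,0,0,0.6],[0,0,0,0,0,0,0.5],[0,0,0,0,0,0,0.5],[0,0,0,0,0,0,0.5]]
  ]
}}

```text
time_s: 15.07
ee_pos: [0.4855, -0.0633, -0.0016]
eef_rot: [3.139, 0.002, 1.348]
force: [-0.5, -0.7, -0.6]
grip_width: 0.0467
```

>>> {"op": "servo_tool", "data": {
  "moves": [
    [[0,0,0,0,0,-0.02,0.5],[0,0,0,0,0,-0.06,0.5],[0,0,0,0,0,-0.12,0.5],[0,0,0,0,0,-0.2,0.5],[0,0,0,0,0,-0.26,0.7],[0,0,0,0,0,-0.28,1],[0,0,0,0,0,-0.28,1],[0,0,0,0,0,-0.28,1]]
  ]
}}

```text
time_s: 15.73
ee_pos: [0.485, -0.0629, 0.1381]
eef_rot: [3.139, 0.002, 1.348]
force: [0.6, -0.3, -0.9]
grip_width: 0.024
```

```bash
python3 - <<'E'
from h import *
from station import camera,get_obs
np.set_printoptions(precision=4,suppress=True)
o=get_obs();print(o["ee_pos"],o["eef_rot"],o["force"],o["grip_width"],"stand frame tip",st(o["ee_pos"]+OFF))
c=camera("scene");t=camera("top")
S=cv2.resize(c["color"][110:250,220:350,::-1],None,fx=4.2,fy=4.2,interpolation=2)
for y,z in((-.043,.056),(.047,.056)):
    u=proj(c,W(0,y,z));w=(u+.5-[220,110])*4.2;cv2.circle(S,(int(w[0]),int(w[1])),3,(0,255,255),1)
cv2.imwrite("pics/q.png",S)
cv2.imwrite("pics/qt.png",cv2.resize(t["color"][180:270,250:370,::-1],None,fx=5,fy=5,interpolation=2))
E
```

```text
[ 0.485  -0.0629  0.1381] [3.139  0.0022 1.348 ] [ 0.5833 -0.3297 -0.901 ] 0.024015935827826507 stand frame tip [-0.0003  0.0025  0.1761]
```

View pics/q.png

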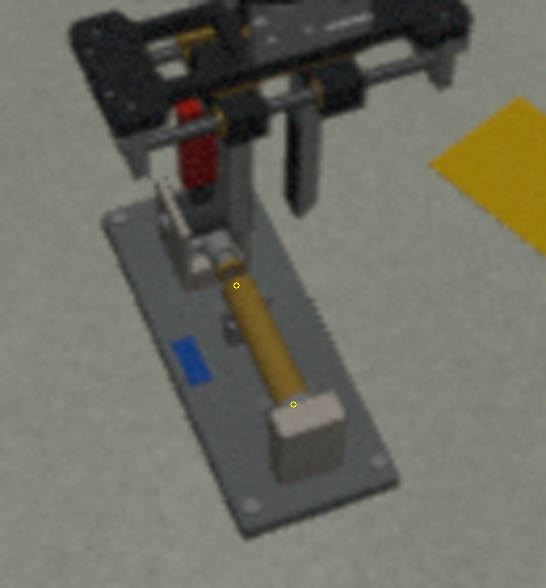

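View pics/qt.png

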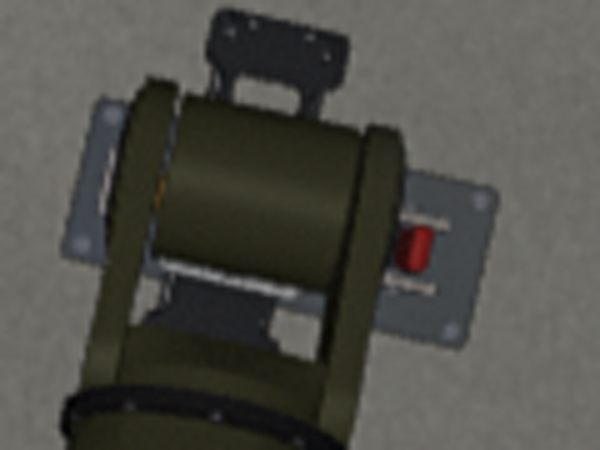

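The pin lies in the supports against the anvil stub, on the predicted end rings at (236,286) and (293,404). The lever is still upright at (197,145). The hand is clear. Next I'll bring the closed fingers to the paddle's pin-side face.

>>> {"op": "servo_tool", "data": {
  "moves": [
    [[0,0,-0.002,-0.03,0.001,0.04,1],[0,0,-0.002,-0.07,0.001,0.08,1],[0,0,-0.002,-0.1,0.001,0.08,1],[0,0,-0.002,-0.13,0.001,0.08,1],[0,0,-0.002,-0.15,0.001,0.08,1],[0,0,-0.002,-0.15,0.001,0.08,1],[0,0,-0.002,-0.15,0.001,0.08,1]]
  ]
}}

```text
time_s: 16.42
ee_pos: [0.468, -0.136, 0.0964]
eef_rot: [-3.14, 0.002, 1.35]
force: [-0.3, -0.3, -0.3]
grip_width: 0.0008
```

```bash
cat > l.py <<'E'
from h import *
from station import get_obs
def plan(ths,edge=.008,r=.08):
    o=get_obs();s=st(o["ee_pos"]+OFF);R=Ro.from_euler('xyz',o["eef_rot"])
    print("tip st",np.round(s,4),"F",np.round(o["force"],1),"Fst",np.round([o["force"]@XS,o["force"]@YS,o["force"][2]],1),"w",o["grip_width"],"t",o["time_s"],"rot",np.round(o["eef_rot"],4))
    for th in ths:
        y=-.105-r*np.sin(th)+.006*np.cos(th)+edge;z=.056+r*np.cos(th)+.006*np.sin(th)
        d=R.inv().apply(W(0,y,z)-OFF-o["ee_pos"])/.5;print(th,np.round([y,z],4),np.round(d,4))
E
python3 - <<'E'
from l import *
plan([0,.1,.2,.3])
from station import camera
c=camera("scene");cv2.imwrite("pics/r.png",cv2.resize(c["color"][110:210,220:340,::-1],None,fx=6,fy=6,interpolation=2))
E
```

```text
tip st [-0.0005 -0.0725  0.1344] F [-0.3 -0.3 -0.3] Fst [-0.2 -0.4 -0.3] w 0.0007659743133735875 t 16.4167 rot [-3.1404e+00  2.0000e-03  1.3502e+00]
0 [-0.091  0.136] [-0.0369  0.0008 -0.0032]
0.1 [-0.099   0.1362] [-0.053   0.0007 -0.0035]
0.2 [-0.107   0.1356] [-0.069   0.0006 -0.0023]
0.3 [-0.1149  0.1342] [-0.0847  0.0005  0.0005]
```

View pics/r.png

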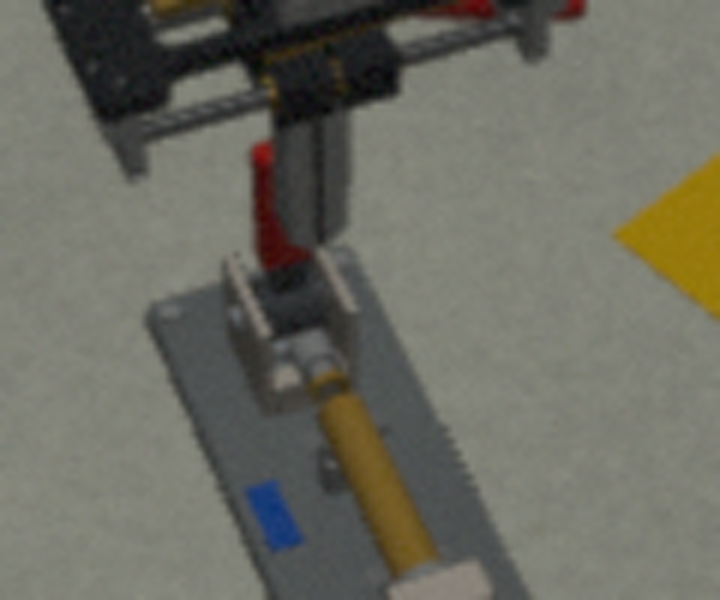

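>>> {"op": "servo_tool", "data": {
  "moves": [
    [[0,0,0,-0.01,0.001,0,1],[0,0,0,-0.018,0.001,-0.002,1],[0,0,0,-0.024,0.001,-0.003,1],[0,0,0,-0.029,0.001,-0.003,1],[0,0,0,-0.033,0.001,-0.003,1]]
  ]
}}

```text
time_s: 16.88
ee_pos: [0.4651, -0.1521, 0.0983]
eef_rot: [-3.141, 0.002, 1.351]
force: [0.0, 1.4, 0.2]
grip_width: 0.0006
```

>>> {"op": "servo_tool", "data": {
  "moves": [
    [[0,0,0,-0.003,0,0,1],[0,0,0,-0.006,0,0,1],[0,0,0,-0.009,0,0,1]]
  ]
}}

```text
time_s: 17.13
ee_pos: [0.4641, -0.1565, 0.0983]
eef_rot: [-3.141, 0.002, 1.351]
force: [-0.4, 1.2, 0.5]
grip_width: 0.0007
```

>>> {"op": "servo_tool", "data": {
  "moves": [
    [[0,0,0,-0.003,0,0,1],[0,0,0,-0.006,0,0,1],[0,0,0,-0.009,0,0,1]]
  ]
}}

```text
time_s: 17.38
ee_pos: [0.4631, -0.1611, 0.0983]
eef_rot: [-3.141, 0.002, 1.351]
force: [-0.3, 1.4, -0.9]
grip_width: 0.0004
```

```bash
python3 - <<'E'
from l import *
plan([.1,.15,.2,.25,.3,.35,.4,.45,.5,.55,.6,.65,.7])
from station import camera
c=camera("top");cv2.imwrite("pics/s.png",cv2.resize(c["color"][190:260,300:380,::-1],None,fx=7,fy=7,interpolation=2))
E
```

```text
tip st [ 0.0004 -0.0981  0.1363] F [-0.3  1.4 -0.9] Fst [-0.6  1.3 -0.9] w 0.0003582479404157661 t 17.3833 rot [-3.1412e+00  1.9000e-03  1.3508e+00]
0.1 [-0.099   0.1362] [-0.0019 -0.0008  0.0002]
0.15 [-0.103  0.136] [-0.0099 -0.0008  0.0006]
0.2 [-0.107   0.1356] [-0.0179 -0.0009  0.0014]
0.25 [-0.111  0.135] [-0.0258 -0.0009  0.0026]
0.3 [-0.1149  0.1342] [-0.0337 -0.001   0.0042]
0.35 [-0.1188  0.1332] [-0.0414 -0.001   0.0062]
0.4 [-0.1226  0.132 ] [-0.0491 -0.0011  0.0086]
0.45 [-0.1264  0.1306] [-0.0566 -0.0011  0.0114]
0.5 [-0.1301  0.1291] [-0.064  -0.0011  0.0145]
0.55 [-0.1337  0.1273] [-0.0712 -0.0012  0.018 ]
0.6 [-0.1372  0.1254] [-0.0783 -0.0012  0.0219]
0.65 [-0.1406  0.1233] [-0.0851 -0.0013  0.0261]
0.7 [-0.1439  0.1211] [-0.0917 -0.0013  0.0306]
```

View pics/s.png

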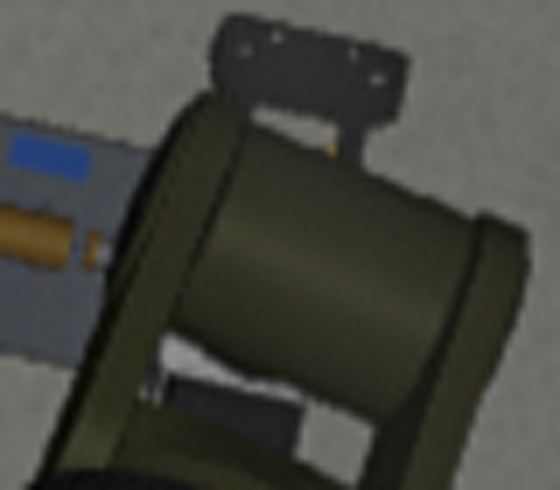

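>>> {"op": "servo_tool", "data": {
  "moves": [
    [[0,0,0,-0.006,-0.001,0,1],[0,0,0,-0.012,-0.001,0.001,1],[0,0,0,-0.018,-0.001,0.001,1],[0,0,0,-0.024,-0.001,0.002,1],[0,0,0,-0.03,-0.001,0.004,1],[0,0,0,-0.036,-0.001,0.005,1],[0,0,0,-0.041,-0.001,0.006,1]]
  ]
}}

```text
time_s: 18.02
ee_pos: [0.458, -0.1815, 0.0952]
eef_rot: [-3.141, 0.002, 1.351]
force: [0.5, 0.6, 0.3]
grip_width: 0.0006
```

>>> {"op": "servo_tool", "data": {
  "moves": [
    [[0,0,0,-0.004,0,0.001,1],[0,0,0,-0.008,0,0.002,1],[0,0,0,-0.012,0,0.004,1]]
  ]
}}

```text
time_s: 18.27
ee_pos: [0.4566, -0.1875, 0.0932]
eef_rot: [-3.141, 0.002, 1.351]
force: [0.6, 1.4, 1.4]
grip_width: 0.0004
```

```bash
python3 - <<'E'
from l import *
plan([.45,.5,.55,.6,.65,.7,.75,.8,.85,.9,.95,1.0])
E
```

```text
tip st [-0.     -0.1253  0.1312] F [0.6 1.4 1.4] Fst [0.2 1.5 1.4] w 0.00036098119966919846 t 18.2667 rot [-3.1410e+00  1.9000e-03  1.3506e+00]
0.45 [-0.1264  0.1306] [-0.0021  0.0001  0.001 ]
0.5 [-0.1301  0.1291] [-0.0095  0.      0.0042]
0.55 [-0.1337  0.1273] [-0.0167 -0.      0.0077]
0.6 [-0.1372  0.1254] [-0.0237 -0.0001  0.0116]
0.65 [-0.1406  0.1233] [-0.0306 -0.0001  0.0158]
0.7 [-0.1439  0.1211] [-0.0372 -0.0001  0.0203]
0.75 [-0.1471  0.1186] [-0.0435 -0.0002  0.0252]
0.8 [-0.1502  0.116 ] [-0.0497 -0.0002  0.0303]
0.85 [-0.1531  0.1133] [-0.0555 -0.0002  0.0358]
0.9 [-0.1559  0.1104] [-0.0611 -0.0003  0.0416]
0.95 [-0.1586  0.1074] [-0.0664 -0.0003  0.0476]
1.0 [-0.1611  0.1043] [-0.0714 -0.0003  0.0539]
```

>>> {"op": "servo_tool", "data": {
  "moves": [
    [[0,0,0,-0.005,0,0.002,1],[0,0,0,-0.01,0,0.004,1]]
  ]
}}

```text
time_s: 18.43
ee_pos: [0.4555, -0.1924, 0.0911]
eef_rot: [-3.141, 0.001, 1.351]
force: [1.6, 4.3, 0.6]
grip_width: 0.0005
```

>>> {"op": "servo_tool", "data": {
  "moves": [
    [[0,0,0,-0.004,0,0.002,1],[0,0,0,-0.007,0,0.004,1]]
  ]
}}

```text
time_s: 18.6
ee_pos: [0.4548, -0.1958, 0.0891]
eef_rot: [-3.141, 0.001, 1.351]
force: [0.6, 3.9, 2.5]
grip_width: 0.0003
```

>>> {"op": "servo_tool", "data": {
  "moves": [
    [[0,0,0,-0.004,0,0.002,1],[0,0,0,-0.007,0,0.004,1]]
  ]
}}

```text
time_s: 18.77
ee_pos: [0.4541, -0.1991, 0.0871]
eef_rot: [-3.141, 0.0, 1.351]
force: [0.7, 5.3, 3.4]
grip_width: 0.0003
```

>>> {"op": "servo_tool", "data": {
  "moves": [
    [[0,0,0,-0.004,0,0.002,1],[0,0,0,-0.007,0,0.004,1]]
  ]
}}

```text
time_s: 18.93
ee_pos: [0.4534, -0.2022, 0.085]
eef_rot: [-3.141, -0.0, 1.351]
force: [0.9, 7.8, 2.8]
grip_width: 0.0006
```

```bash
python3 - <<'E'
from l import *
plan([.65,.7,.75,.8,.85,.9,.95,1.0,1.05,1.1])
E
```

```text
tip st [ 1.000e-04 -1.404e-01  1.230e-01] F [0.9 7.8 2.8] Fst [-0.8  7.8  2.8] w 0.0005740092906264049 t 18.9333 rot [-3.1410e+00 -3.0000e-04  1.3508e+00]
0.65 [-0.1406  0.1233] [-0.0005 -0.0002 -0.0006]
0.7 [-0.1439  0.1211] [-0.0071 -0.0002  0.004 ]
0.75 [-0.1471  0.1186] [-0.0135 -0.0003  0.0088]
0.8 [-0.1502  0.116 ] [-0.0196 -0.0003  0.014 ]
0.85 [-0.1531  0.1133] [-0.0255 -0.0003  0.0194]
0.9 [-0.1559  0.1104] [-0.0311 -0.0003  0.0252]
0.95 [-0.1586  0.1074] [-0.0364 -0.0004  0.0312]
1.0 [-0.1611  0.1043] [-0.0413 -0.0004  0.0375]
1.05 [-0.1634  0.101 ] [-0.046  -0.0004  0.044 ]
1.1 [-0.1656  0.0976] [-0.0503 -0.0004  0.0508]
```

>>> {"op": "servo_tool", "data": {
  "moves": [
    [[0,0,0,-0.0035,0,0.0025,1],[0,0,0,-0.0065,0,0.005,1]]
  ]
}}

```text
time_s: 19.1
ee_pos: [0.4528, -0.2052, 0.0827]
eef_rot: [-3.141, -0.001, 1.351]
force: [-0.4, 6.5, 5.3]
grip_width: 0.0003
```

>>> {"op": "servo_tool", "data": {
  "moves": [
    [[0,0,0,-0.003,0,0.0025,1],[0,0,0,-0.006,0,0.005,1]]
  ]
}}

```text
time_s: 19.27
ee_pos: [0.4522, -0.208, 0.0804]
eef_rot: [-3.141, -0.001, 1.351]
force: [-0.7, 6.6, 6.5]
grip_width: 0.0004
```

>>> {"op": "servo_tool", "data": {
  "moves": [
    [[0,0,0,-0.003,0,0.0026,1],[0,0,0,-0.006,0,0.0053,1]]
  ]
}}

```text
time_s: 19.43
ee_pos: [0.4516, -0.2107, 0.078]
eef_rot: [-3.141, -0.002, 1.351]
force: [-0.7, 6.0, 6.1]
grip_width: 0.0008
```

>>> {"op": "servo_tool", "data": {
  "moves": [
    [[0,0,0,-0.003,0,0.0028,1],[0,0,0,-0.0058,0,0.0055,1]]
  ]
}}

```text
time_s: 19.6
ee_pos: [0.451, -0.2133, 0.0754]
eef_rot: [-3.141, -0.002, 1.351]
force: [-1.0, 5.8, 6.2]
grip_width: 0.0006
```

```bash
python3 - <<'E'
from l import *
plan([.8,.85,.9,.95,1.0,1.05,1.1,1.15,1.2,1.25])
E
```

```text
tip st [ 0.0003 -0.1518  0.1134] F [-1.   5.8  6.2] Fst [-2.2  5.4  6.2] w 0.0005502678085047442 t 19.6 rot [-3.1414e+00 -2.3000e-03  1.3513e+00]
0.8 [-0.1502  0.116 ] [ 0.0031 -0.0005 -0.0052]
0.85 [-0.1531  0.1133] [-0.0028 -0.0006  0.0003]
0.9 [-0.1559  0.1104] [-0.0084 -0.0006  0.006 ]
0.95 [-0.1586  0.1074] [-0.0137 -0.0006  0.012 ]
1.0 [-0.1611  0.1043] [-0.0187 -0.0007  0.0183]
1.05 [-0.1634  0.101 ] [-0.0234 -0.0007  0.0248]
1.1 [-0.1656  0.0976] [-0.0277 -0.0007  0.0316]
1.15 [-0.1676  0.0942] [-0.0317 -0.0007  0.0385]
1.2 [-0.1694  0.0906] [-0.0354 -0.0008  0.0456]
1.25 [-0.171   0.0869] [-0.0387 -0.0008  0.053 ]
```

>>> {"op": "servo_tool", "data": {
  "moves": [
    [[0,0,0,-0.0035,-0.0005,0.002,1],[0,0,0,-0.007,-0.0005,0.0045,1]]
  ]
}}

```text
time_s: 19.77
ee_pos: [0.4502, -0.2162, 0.0732]
eef_rot: [-3.142, -0.003, 1.351]
force: [1.4, 8.2, 2.4]
grip_width: 0.0004
```

>>> {"op": "servo_tool", "data": {
  "moves": [
    [[0,0,0,-0.003,0,0.003,1],[0,0,0,-0.006,0,0.006,1]]
  ]
}}

```text
time_s: 19.93
ee_pos: [0.4496, -0.2188, 0.0702]
eef_rot: [3.142, -0.004, 1.352]
force: [1.6, 7.3, 2.8]
grip_width: 0.0003
```

>>> {"op": "servo_tool", "data": {
  "moves": [
    [[0,0,0,-0.0026,0,0.003,1],[0,0,0,-0.0052,0,0.006,1]]
  ]
}}

```text
time_s: 20.1
ee_pos: [0.4491, -0.2211, 0.0672]
eef_rot: [3.142, -0.005, 1.352]
force: [0.1, 6.0, 2.9]
grip_width: 0.0005
```

```bash
python3 - <<'E'
from l import *
plan([.95,1.0,1.05,1.1,1.15,1.2,1.25])
E
```

```text
tip st [ 0.0002 -0.1597  0.1052] F [0.1 6.  2.9] Fst [-1.2  5.8  2.9] w 0.000457948006206337 t 20.1 rot [ 3.1415 -0.0048  1.3517]
0.95 [-0.1586  0.1074] [ 0.0022 -0.0004 -0.0044]
1.0 [-0.1611  0.1043] [-0.0028 -0.0004  0.0019]
1.05 [-0.1634  0.101 ] [-0.0075 -0.0004  0.0084]
1.1 [-0.1656  0.0976] [-0.0118 -0.0004  0.0151]
1.15 [-0.1676  0.0942] [-0.0159 -0.0005  0.022 ]
1.2 [-0.1694  0.0906] [-0.0195 -0.0005  0.0292]
1.25 [-0.171   0.0869] [-0.0229 -0.0005  0.0365]
```

>>> {"op": "servo_tool", "data": {
  "moves": [
    [[0,0,0,-0.0035,0,0.003,1],[0,0,0,-0.007,0,0.0075,1]]
  ]
}}

```text
time_s: 20.27
ee_pos: [0.4484, -0.2243, 0.0634]
eef_rot: [3.142, -0.005, 1.352]
force: [0.2, 4.5, 2.6]
grip_width: 0.0003
```

>>> {"op": "servo_tool", "data": {
  "moves": [
    [[0,0,0,-0.0022,0,0.0033,1],[0,0,0,-0.0044,0,0.0066,1]]
  ]
}}

```text
time_s: 20.43
ee_pos: [0.4479, -0.2266, 0.06]
eef_rot: [3.142, -0.005, 1.352]
force: [0.4, 3.0, 1.4]
grip_width: 0.0009
```

>>> {"op": "servo_tool", "data": {
  "moves": [
    [[0,0,0,-0.002,0,0.0035,1],[0,0,0,-0.004,0,0.007,1]]
  ]
}}

```text
time_s: 20.6
ee_pos: [0.4474, -0.2288, 0.0563]
eef_rot: [3.141, -0.005, 1.352]
force: [-0.6, 0.1, 0.5]
grip_width: 0.0009
```

```bash
python3 - <<'E'
from l import *
plan([1.1,1.15,1.2,1.25,1.3,1.35,1.42])
E
```

```text
tip st [ 0.0003 -0.1677  0.0943] F [-0.6  0.1  0.5] Fst [-0.6 -0.1  0.5] w 0.0008765868005929166 t 20.6 rot [ 3.1415 -0.0047  1.3519]
1.1 [-0.1656  0.0976] [ 0.0042 -0.0005 -0.0067]
1.15 [-0.1676  0.0942] [ 0.0002 -0.0005  0.0002]
1.2 [-0.1694  0.0906] [-0.0035 -0.0005  0.0074]
1.25 [-0.171   0.0869] [-0.0068 -0.0006  0.0147]
1.3 [-0.1725  0.0832] [-0.0097 -0.0006  0.0221]
1.35 [-0.1737  0.0794] [-0.0123 -0.0006  0.0297]
1.42 [-0.1752  0.0739] [-0.0152 -0.0006  0.0406]
```

The force has dropped from about 8.5 N to nothing, so the lever is at or past centre. I'll follow it down, staying above the stop, and look.

>>> {"op": "servo_tool", "data": {
  "moves": [
    [[0,0,0,-0.003,0,0.006,1],[0,0,0,-0.006,0,0.012,1],[0,0,0,-0.009,0,0.018,1]]
  ]
}}

```text
time_s: 20.85
ee_pos: [0.4463, -0.2335, 0.0469]
eef_rot: [3.142, -0.005, 1.352]
force: [-0.0, -0.1, -1.2]
grip_width: 0.0008
```

```bash
python3 - <<'E'
from l import *
plan([1.3,1.35,1.42])
from station import camera
c=camera("scene");S=cv2.resize(c["color"][110:210,220:340,::-1],None,fx=6,fy=6,interpolation=2)
for th,col in((1.42,(0,255,255)),(1.15,(255,255,0))):
  for x in(-.013,.013):
    u=proj(c,W(x,-.105-.1*np.sin(th)+.006*np.cos(th),.056+.1*np.cos(th)+.006*np.sin(th)));w=(u+.5-[220,110])*6;cv2.circle(S,(int(w[0]),int(w[1])),4,col,1)
cv2.imwrite("pics/t.png",S)
E
```

```text
tip st [ 0.0002 -0.1724  0.0849] F [-0.  -0.1 -1.2] Fst [-0.  -0.1 -1.2] w 0.0007557949881675612 t 20.85 rot [ 3.1416 -0.0045  1.3519]
1.3 [-0.1725  0.0832] [-0.0001 -0.0005  0.0034]
1.35 [-0.1737  0.0794] [-0.0026 -0.0005  0.011 ]
1.42 [-0.1752  0.0739] [-0.0056 -0.0005  0.0218]
```

View pics/t.png

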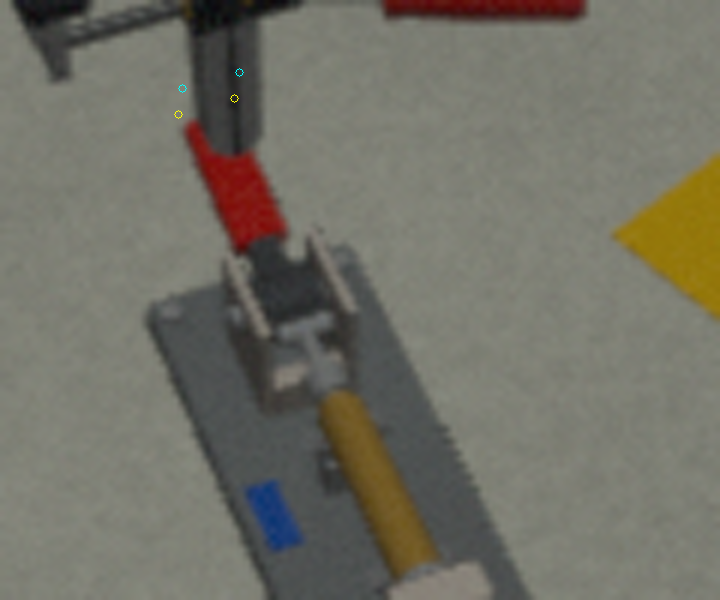

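The lever has snapped down: its outer corner sits near the 1.42 rad mark at (178,114), and the spindle touches the pin. Now I'll come down to the stop by feel.

>>> {"op": "servo_tool", "data": {
  "moves": [
    [[0,0,0,-0.003,0,0.006,1],[0,0,0,-0.005,0,0.011,1],[0,0,0,-0.0055,0,0.014,1]]
  ]
}}

```text
time_s: 21.15
ee_pos: [0.4452, -0.2362, 0.0388]
eef_rot: [-3.14, -0.005, 1.352]
force: [0.0, -0.6, 0.2]
grip_width: 0.0003
```

>>> {"op": "servo_tool", "data": {
  "moves": [
    [[0,0,0,0,0,0.001,1]]
  ]
}}

```text
time_s: 21.23
ee_pos: [0.4452, -0.2363, 0.0381]
eef_rot: [-3.14, -0.005, 1.352]
force: [1.1, -0.6, 0.1]
grip_width: 0.0006
```

>>> {"op": "servo_tool", "data": {
  "moves": [
    [[0,0,0,0,0,0.0008,1]]
  ]
}}

```text
time_s: 21.32
ee_pos: [0.4451, -0.2363, 0.0375]
eef_rot: [-3.14, -0.005, 1.352]
force: [-0.7, 0.7, 0.3]
grip_width: 0.0004
```

>>> {"op": "servo_tool", "data": {
  "moves": [
    [[0,0,0,0,0,0.0006,1]]
  ]
}}

```text
time_s: 21.4
ee_pos: [0.4452, -0.2363, 0.0372]
eef_rot: [-3.14, -0.005, 1.352]
force: [0.2, 0.0, -0.4]
grip_width: 0.0007
```

>>> {"op": "servo_tool", "data": {
  "moves": [
    [[0,0,0,0,0,0.0006,1]]
  ]
}}

```text
time_s: 21.48
ee_pos: [0.4452, -0.2363, 0.037]
eef_rot: [-3.14, -0.005, 1.352]
force: [0.4, -0.2, -0.8]
grip_width: 0.0004
```

>>> {"op": "servo_tool", "data": {
  "moves": [
    [[0,0,0,0,0,0.0005,1]]
  ]
}}

```text
time_s: 21.57
ee_pos: [0.4453, -0.2363, 0.0368]
eef_rot: [-3.14, -0.005, 1.352]
force: [0.3, -0.1, -0.2]
grip_width: 0.0008
```

>>> {"op": "servo_tool", "data": {
  "moves": [
    [[0,0,0,0,0,0.0004,1]]
  ]
}}

```text
time_s: 21.65
ee_pos: [0.4453, -0.2362, 0.0366]
eef_rot: [-3.14, -0.005, 1.352]
force: [-0.3, 0.4, 0.8]
grip_width: 0.0005
```

>>> {"op": "servo_tool", "data": {
  "moves": [
    [[0,0,0,0,0,0.0004,1]]
  ]
}}

```text
time_s: 21.73
ee_pos: [0.4454, -0.2362, 0.0365]
eef_rot: [-3.141, -0.005, 1.352]
force: [0.1, -0.4, 0.6]
grip_width: 0.0008
```

>>> {"op": "servo_tool", "data": {
  "moves": [
    [[0,0,0,0,0,0.0005,1]]
  ]
}}

```text
time_s: 21.82
ee_pos: [0.4454, -0.2362, 0.0363]
eef_rot: [-3.141, -0.005, 1.352]
force: [-0.3, 0.2, 2.4]
grip_width: -0.0
```

>>> {"op": "servo_tool", "data": {
  "moves": [
    [[0,0,0,0,0,0.0005,1]]
  ]
}}

```text
time_s: 21.9
ee_pos: [0.4454, -0.2363, 0.0361]
eef_rot: [-3.141, -0.005, 1.352]
force: [-2.2, -0.3, 3.6]
grip_width: 0.0006
```

>>> {"op": "servo_tool", "data": {
  "moves": [
    [[0,0,0,0,0,0.0005,1]]
  ]
}}

```text
time_s: 21.98
ee_pos: [0.4455, -0.2364, 0.0361]
eef_rot: [-3.141, -0.004, 1.352]
force: [-1.2, 1.6, 4.1]
grip_width: 0.0006
```

>>> {"op": "servo_tool", "data": {
  "moves": [
    [[0,0,0,0,0,0.0005,1]]
  ]
}}

```text
time_s: 22.07
ee_pos: [0.4455, -0.2364, 0.036]
eef_rot: [-3.141, -0.004, 1.352]
force: [-1.6, 2.4, 4.5]
grip_width: 0.0005
```

Contact at tip z ≈ 0.0742, where the stop should be (0.0739). Building up to about 9 N.

>>> {"op": "servo_tool", "data": {
  "moves": [
    [[0,0,0,0,0,0.0008,1]]
  ]
}}

```text
time_s: 22.15
ee_pos: [0.4455, -0.2364, 0.0358]
eef_rot: [-3.141, -0.004, 1.352]
force: [-3.0, 1.4, 7.6]
grip_width: 0.0003
```

>>> {"op": "servo_tool", "data": {
  "moves": [
    [[0,0,0,0,0,0.0008,1],[0,0,0,0,0,0.0008,1],[0,0,0,0,0,0.0008,1]]
  ]
}}

```text
time_s: 22.4
ee_pos: [0.4455, -0.2364, 0.0358]
eef_rot: [-3.141, -0.004, 1.352]
force: [-2.8, 1.6, 6.9]
grip_width: 0.0005
```

>>> {"op": "servo_tool", "data": {
  "moves": [
    [[0,0,0,0,0,0.001,1],[0,0,0,0,0,0.001,1],[0,0,0,0,0,0.001,1],[0,0,0,0,0,0.001,1]]
  ]
}}

```text
time_s: 22.73
ee_pos: [0.4456, -0.2364, 0.0357]
eef_rot: [-3.141, -0.004, 1.352]
force: [-3.7, 1.1, 8.3]
grip_width: 0.0005
```

Pressed at 7.6 to 9 N for over half a second. Lifting off straight up and clear, then checking.

>>> {"op": "servo_tool", "data": {
  "moves": [
    [[0,0,0,0,0,-0.004,1],[0,0,0,0,0,-0.03,1],[0,0,0,0,0,-0.1,1],[0,0,0,0,0,-0.17,1],[0,0,0,0,0,-0.24,1],[0,0,0,0,0,-0.3,1],[0,0,0,0,-0.1,-0.3,1],[0,0,0,0,-0.18,-0.3,1],[0,0,0,0,-0.18,-0.3,1],[0,0,0,0,-0.18,-0.3,1]]
  ]
}}

```text
time_s: 23.57
ee_pos: [0.3564, -0.2173, 0.1863]
eef_rot: [3.14, -0.004, 1.351]
force: [0.7, 0.3, 0.1]
grip_width: 0.0005
```

```bash
python3 - <<'E'
from l import *
np.set_printoptions(precision=4,suppress=True)
plan([])
from station import camera
c=camera("scene");t=camera("top")
S=cv2.resize(c["color"][110:245,220:340,::-1],None,fx=4.4,fy=4.4,interpolation=2)
for th,col in((1.42,(0,255,255)),):
  for x in(-.013,.013):
    u=proj(c,W(x,-.105-.1*np.sin(th)+.006*np.cos(th),.056+.1*np.cos(th)+.006*np.sin(th)));w=(u+.5-[220,110])*4.4;cv2.circle(S,(int(w[0]),int(w[1])),4,col,1)
cv2.imwrite("pics/u.png",S)
cv2.imwrite("pics/ut.png",t["color"][:,:,::-1])
E
```

```text
tip st [-0.0911 -0.1768  0.2243] F [0.7 0.3 0.1] Fst [0.6 0.4 0.1] w 0.00047579849941578687 t 23.5667 rot [ 3.1405 -0.0036  1.351 ]
```

View pics/u.png

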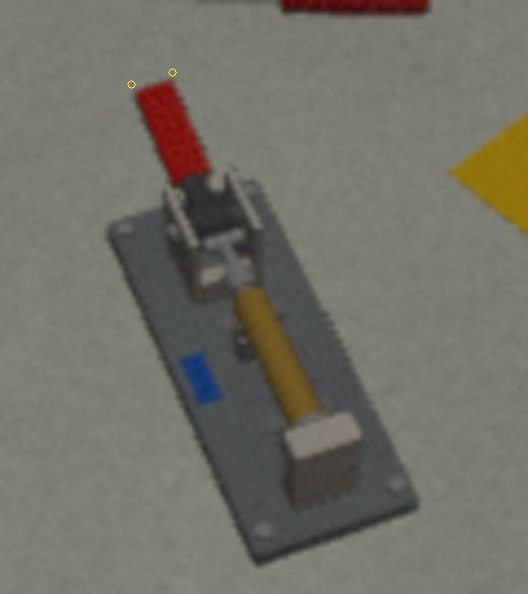

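View pics/ut.png

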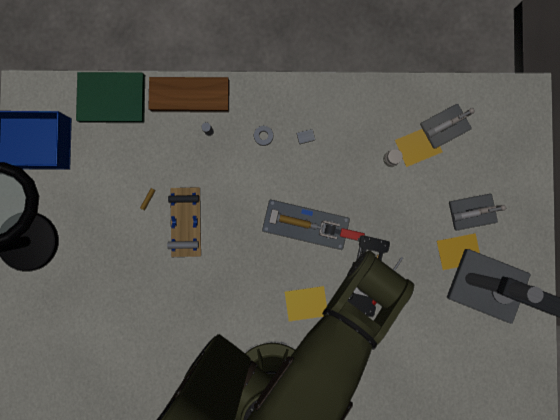

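The lever lies on its stop beside the 1.42 rad marks at (131–172, 72–84). The pin sits between the spindle and the anvil. The spares and bystanders are where they began, and the hand is clear with zero force. Handing in.

```bash
python3 -c "
from station import hand_in
print(hand_in())"
```

```text
the job is handed in; nothing more can be done
None
```

The brass pin is clamped in the stand with the lever over on its stop, and I handed the job in at about 24 s of the 67 s allowed. `hand_in` gives no verdict.

**What I did**
- **Pin choice:** I took the pin in the middle place of the rack. The loose brass rod on the table is shorter and thinner.
- **Anvil:** I laid the pin in the V supports and slid it until it bore on the anvil. The wrist read 3.5 to 7 N, and the pin's centre was about 2 mm to +y.
- **Lever:** I pushed it over with closed fingers, peaking at about 9 N, until it snapped past centre. I then pressed it on its stop at 7.6 to 9 N for just over half a second and backed off.

**What disagreed**
- **Wrong reported height:** The reported TCP lay about 38 mm below the real fingertips, so my first grasp closed on nothing above the pin. I measured the offset by touching bare table, which briefly read about 68 N at the wrist (limit 120 N). After that correction the pin, V supports, anvil and lever stop were where I expected them, to within 1 to 2 mm.
- **Sideways offset:** My camera estimate was about 5 mm in x, but gripping the pin showed it was close to zero.
- **Side force at the stop:** The wrist also read 3 to 4 N sideways while pressing the lever; I took this for friction. The totals above include it.

**Last checks:** In the final pictures the lever is down to within about 1 pixel of its expected 1.42 rad position, and the pin sits between the spindle and the anvil. The spare pins are where they started, nothing else visible had moved, and the hand is clear. The arm hid most of the screwdriver in the last top view. I did not measure the final clamping force on the anvil; I infer it from the lever having snapped over.

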